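Load the tube mixer, tip it twice and start the clotting timer

TASK

Load every rack of blood tubes on the bench into the tilting mixer, one to a slot, pushing each straight down until it is fully home and the slot's spring latch has snapped back over its foot. Then mix the tubes: raise the cradle by its front bar to 40 degrees (never past 50), keep it there for a full second and bring it back fully level, and do this twice. With the cradle level again, press the timer's start button all the way down; do not disturb the other things on the bench.

Things in the scene. Friction and masses are not known exactly. Their poses are not given: they have to be found in the camera images.
- rack0_c (a point): Rack of eight yellow-capped blood tubes; 2 to 4 alike are present (None = absent). Point: the rack's centre, 70 mm above its underside, on the axis of its grip post; x along the rack, z up. White foot 140 (x) by 44 (y) by 18 mm high; caps reach 92 mm above the underside. In the middle a plain post, 24 (x) by 14 mm (y), rises to 140 mm: grip it above the caps. 0.25 kg.
- rack1_c (a point): Another such rack, same sizes and point. The tubes stand within 52 mm of the centre along x, so 18 mm of bare foot shows at each end, over which a latch snaps. The rack is the same both ways round.
- rack2_c (a point): Another such rack, same sizes and same point.
- rack3_c (a point): Another such rack, same sizes and same point.
- slot0 (a point): Slot of the mixer cradle. Point: where the centre of a fully seated rack lies, 70 mm above the slot floor (123 mm above the bench when level). Axes are the cradle's: x along the slot, from the raising bar towards the latch; y across; z up out of it. 146 by 50 mm inside, open at the top.
- slot1 (a point): Next slot, 60 mm along the cradle's y from slot0; alike. Side and front walls are 22 mm high with roof-shaped tops that lead the foot in; at the latch end 48 mm high guides stand either side of the latch.
- slot2 (a point): Next slot, 120 mm along y from slot0; alike. A rack goes in straight down, either way round, its foot pressing the latch at the +x end open on the way (up to about 10 N down).
- slot3 (a point): Last slot, 180 mm along y from slot0; alike.
- latch0 (a joint): Sprung steel latch at the +x end of slot0: 0 shut, to 0.016 m pushed outward. Its sloped nose overhangs the slot by 12 mm, from 21 to 50 mm above the slot floor; a rack foot pushed down past it lets it snap back to 0 over the foot's end, and the rack is then locked in.
- latch1 (a joint): Sprung steel latch at the +x end of slot1: 0 shut, to 0.016 m pushed outward. As latch0.
- latch2 (a joint): Sprung steel latch at the +x end of slot2: 0 shut, to 0.016 m pushed outward. As latch0.
- latch3 (a joint): Sprung steel latch at the +x end of slot3: 0 shut, to 0.016 m pushed outward. As latch0.
- cradle (a joint): Tilt of the cradle in rad about the hinge on its far side: 0 level, resting on its stop; grows to 1.0 as the bar is raised (0.70 = 40 degrees). A damper (2 N m s/rad) slows it; let go, it sinks back to level by itself. Loaded, lifting takes about 5 to 10 N at the bar. About 0.8 kg empty.
- bar (a point): Middle of the black round raising bar at the front (robot side) of the cradle: 14 mm diameter, 120 mm long, along the cradle's y, 67 mm above the bench when level, free below, 60 mm in front of the slots. Axes as the cradle's. It moves with the cradle on an arc about the hinge line, 234 mm from it.
- hinge (a point): Middle of the cradle's hinge line (along y), 45 mm above the bench on the far side. Axes as the cradle's.
- start_top (a point): Top centre of the black round start button (28 mm across) on the grey bench timer (90 by 58 mm); 46 mm above the bench when up.
- start (a joint): Travel of that button: 0 up, 0.006 m fully down (needs 5 N); it springs back.
- pipette_pot: Black pot of pipettes, 76 mm wide, 100 mm tall (pipettes to 150 mm); bystander, origin at its underside. Leave it where it is.
- scanner: Hand-held barcode scanner lying on the bench, about 140 mm long; bystander, origin at its underside. Leave it where it is.
- wash_bottle: White wash bottle, 64 mm wide, 160 mm tall; bystander, origin at its underside. Leave it where it is.
- specimen_cup: White open specimen cup, 68 mm wide, 70 mm tall; bystander, origin at its underside. Leave it where it is.

How it is judged:
By the outcome, as a careful person would: the job done as asked, in the order asked, and still so for the second after the job is handed in, with the robot touching nothing.
Of rack0, rack1, rack2, rack3 only 2 to 4 are there at a start; the rules pass over those that are not, and their reading is None.
At some moment in a run one of rack0, rack1, rack2, rack3 may be knocked a few centimetres aside while the robot is not near it.
Once in a run the grip may slacken for a moment while it holds something.
It also fails if it takes over 210 s, if anything falls off the work surface, if the arm or the gripper's body presses on something with over 40 N, if the wrist force passes 120 N, or if a joint passes its speed limit or range.

ROBOT

A 6-joint arm with a two-finger parallel gripper is mounted at the origin on the work surface. World frame = base frame: x ahead of the robot, y to its left, z up, the work surface at z = 0. Lengths are in mm, angles in rad, forces in N, time in s.
With the tool pointing down it reaches from about 350 to 975 mm from the base axis. Payload 7.1 kg.
Tool frame: the origin (TCP) lies at the very end of the fingers, on their centre line; the grasp point (between the pads) lies 19 mm behind it; z points along the fingers, y is the line along which they close (so a half turn about z gives the same grasp; the last joint's range is limited). The gripper opens to 88 mm and grips with 3 to 60 N. Pads are 20 mm wide; open, the fingers measure 115 mm over their backs; the gripper's body (75 mm by 178 mm) begins 61 mm behind the grasp point.
Start: joints at [1.106, 0.423, 1.63, -0, 1.089, -0.019], TCP at [269.455, 563.914, 222.675] pointing down, gripper open.
Joint ranges: [-3, 3], [-0.9, 2.11], [0.09, 2.58], [-1.31, 4.45], [0.11, 2.69], [-2.54, 2.54]. Speed limits (rad/s): [2.39, 2.39, 3.01, 3.14, 3.14, 3.14].

INTERFACE

Orientations are given as a rotation vector (axis times angle).
In Python, from workcell import get_obs, get_image, job, models gives the robot as it stands.
- The arm moves only by the tool jog_arm, never from a script. Its argument "increments" is one flat list of numbers, 7 for each row, row after row: the turn, a rotation vector about the tool's x, y, z in degrees, then the shift along the tool's x, y, z in mm, then the opening in per cent of the stroke, from 0 (shut) to 100 (fully open). A call has 1 to 12 rows; each row shifts and turns the commanded pose from where the row before left it, along the tool's axes as they then stand; what a row does not reach is not made up. A row lasts 1/8 s, in which the tool goes at most 62.5 mm and 10.7 degrees, less where a joint would pass 70% of its speed; a pose out of reach is approached as far as the arm can. A call is refused whole if a number of a shift passes 62.5 or a number of a turn 10.7, either way. A call with a gripper value outside its range is refused whole. The fingers move at their own pace and stop on an object; the grip force is fixed at half the most. Time passes only in rows, so rows that do not move let the fingers close. It gives the time, the measured TCP pose, the force, the opening and the grip force at its end, in the units of the state.
- get_obs(): the state, without advancing time (a new reading comes with each control period).
- get_image(name): name is "scene" or "top"; returns a dict with "pixels" (400x640x3 uint8, blue, green, red), "depth" (400x640 float32, mm along the optical axis (not along the pixel's ray), 0 where there is no reading), "fx", "fy", "cx", "cy" (pixels), "cam_to_world" (4x4, takes a point from camera to world coordinates). Camera axes: x right, y up, looking along -z (the intrinsics and any distortion apply to the point x, -y, -z); pixel columns grow to the right and rows downward; lengths in mm; the calibration is good to about 2 mm. A picture is of the moment at which its call begins.
- job.close_job(): hands the job in; it is judged then, once.
Trained networks look in the newest picture that a camera, given by its name, has taken for a name from the list of things; names that differ only in an ending like _2 or _b are one class to them, and where a whole thing is asked for, a point or a joint stands for the part that bears it (a point fixed in the world has none). Each returns a list of dicts, best first, with "p" (0 to 1); they miss things now and then, are a little off and sometimes report something else, mostly with a low value. They report only what shows in the picture. A call takes as long as a camera call.
- models.look_for(target, camera): "centre" ([x, y, z] in mm, in world coordinates, good to about 4 mm: the middle of the surface that is visible of it).
- models.regions_of(target, camera): "region" (400x640 bool, what is visible of it).
The state is a dict: "t": time; "qpos": joint angles; "qvel": joint speeds; "joint_torque": joint torques, N m; "ee_pos": TCP position; "orientation": TCP orientation; "ft_force": force on the tool from outside, world axes, zero at the start; "moment": the same for the moment, N m; "width": finger opening in mm; "grasp_force": force on a finger pad.
Only numpy, scipy, OpenCV 4.12 (cv2) and the standard library are available. Lean on these libraries where they do the work, as an engineer would, in place of code of your own. Each camera call takes 0.05 s, during which the arm holds its last target. There are 200 camera calls.

## Working session

There is one attempt and no reset: what is moved stays moved. The work goes in short steps, Python scripts to look and compute and a tool call to move; the robot and the scene stay as the last step left them, time stands still between calls to the robot, and variables do not carry over. Pictures are saved under pics/ and viewed, at most 14 in all, crops included, and the job is handed in when it is done.

Besides the shell and the picture viewer there is one more tool, called after "Emit:" by a JSON object that holds its "api" and its "payload", one argument or row to a line. jog_arm: Moves the arm, as the interface text tells. Its arguments: {"type":"object","properties":{"increments":{"type":"array"}},"required":["increments"]}

```bash
ls; mkdir -p pics
python3 - <<'E'
from workcell import get_obs,get_image,models
import cv2,numpy as np
o=get_obs(); print({k:np.round(v,3).tolist() for k,v in o.items()})
for n in("top","scene"):
    im=get_image(n); cv2.imwrite(f"pics/{n}0.png",im["pixels"]); print(n,im["fx"],im["fy"],im["cx"],im["cy"],np.round(im["cam_to_world"],3).tolist(), [k for k in im])
for t in("rack0_c","bar","start_top","latch0","pipette_pot","scanner","wash_bottle","specimen_cup"):
    for r in models.look_for(t,"top"): print(t,np.round(r["centre"]).tolist(),round(r["p"],2))
E
```

```text
pics
{'t': 0.0, 'qpos': [1.106, 0.424, 1.631, 0.0, 1.089, -0.019], 'qvel': [-0.0, -0.0, 0.001, -0.002, -0.001, 0.001], 'joint_torque': [-0.001, -54.463, -27.366, 0.064, 0.023, -0.0], 'ee_pos': [269.187, 563.424, 221.901], 'orientation': [-0.694, -3.064, 0.002], 'ft_force': [-0.721, 0.179, 0.344], 'moment': [0.0, -0.007, -0.02], 'grasp_force': 0.0, 'width': 87.697}
top 445.17579419540925 445.17579419540925 321.74629471837295 201.29317305931085 [[-0.015, 0.999, -0.046, 485.922], [-1.0, -0.015, 0.008, 70.425], [0.008, 0.046, 0.999, 1564.215], [0.0, 0.0, 0.0, 1.0]] ['pixels', 'depth', 'fx', 'fy', 'cx', 'cy', 'cam_to_world']
scene 449.9189306105495 449.9189306105495 318.86724323956247 194.72271739360852 [[0.794, -0.509, 0.333, 992.803], [0.608, 0.664, -0.436, -500.206], [0.001, 0.548, 0.836, 1171.077], [0.0, 0.0, 0.0, 1.0]] ['pixels', 'depth', 'fx', 'fy', 'cx', 'cy', 'cam_to_world']
rack0_c [539.0, -389.0, 51.0] 0.94
rack0_c [650.0, 286.0, 105.0] 0.57
bar [574.0, 241.0, 54.0] 0.58
bar [646.0, 284.0, 104.0] 0.15
start_top [691.0, -262.0, 27.0] 0.49
start_top [491.0, 7.0, 48.0] 0.4
latch0 [649.0, 221.0, 98.0] 0.69
latch0 [643.0, 288.0, 102.0] 0.48
latch0 [634.0, 343.0, 105.0] 0.43
pipette_pot [752.0, -124.0, 67.0] 0.86
pipette_pot [489.0, 481.0, 107.0] 0.3
scanner [387.0, 72.0, 28.0] 0.94
scanner [572.0, 245.0, 51.0] 0.31
wash_bottle [487.0, 480.0, 104.0] 0.93
specimen_cup [688.0, -261.0, 30.0] 0.8
specimen_cup [384.0, 70.0, 31.0] 0.68
```

View pics/top0.png

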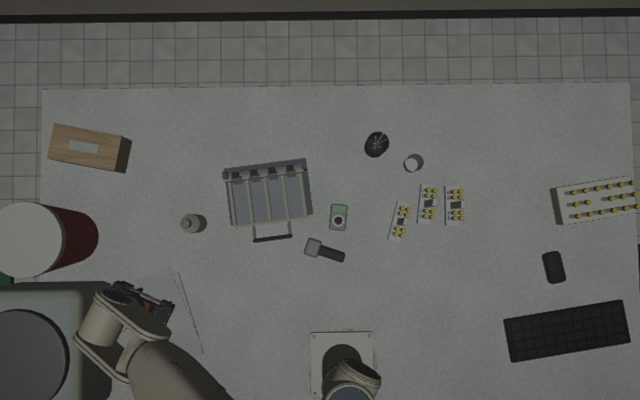

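View pics/scene0.png

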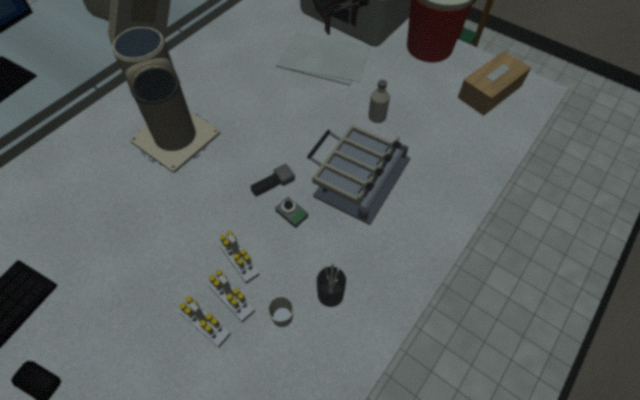

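Top view: three racks at about (400,220), (428,203), (455,205). The cradle is at (268,195) with its bar at (272,238), and the timer is at (338,217). The arm is clear of all of them.

```bash
cat > h.py <<'E'
from workcell import get_obs,get_image,models
import cv2,numpy as np
def cloud(n,im=None):
    im=im or get_image(n); d=im["depth"]; v,u=np.mgrid[:400,:640]
    c=np.stack([(u-im["cx"])/im["fx"]*d,-(v-im["cy"])/im["fy"]*d,-d],-1)
    T=np.array(im["cam_to_world"]); P=c@T[:3,:3].T+T[:3,3]; P[d<=0]=np.nan
    return P,im
def proj(im,p):
    T=np.linalg.inv(im["cam_to_world"]); c=T[:3,:3]@np.asarray(p,float)+T[:3,3]
    return im["cx"]+im["fx"]*c[0]/-c[2], im["cy"]+im["fy"]*c[1]/c[2]
def racks(n,xr=(400,700),yr=(-560,-120)):
    P,im=cloud(n); m=(P[...,2]>9)&(P[...,2]<160)&(P[...,0]>xr[0])&(P[...,0]<xr[1])&(P[...,1]>yr[0])&(P[...,1]<yr[1])
    k,l,s,_=cv2.connectedComponentsWithStats(m.astype(np.uint8),connectivity=4); out=[]
    for i in range(1,k):
        if s[i,4]<60: continue
        Q=P[l==i]; r=cv2.minAreaRect(Q[:,:2].astype(np.float32)); post=Q[Q[:,2]>118]
        ang=r[2] if r[1][0]>r[1][1] else r[2]-90
        out.append((s[i].tolist(),np.round(r[0]).tolist(),np.round(r[1]).tolist(),round(ang,1),len(post),np.round(np.median(post,0),1).tolist() if len(post) else None,np.round(Q[:,2].max())))
    return out,P,im
E
python3 - <<'E'
from h import *
for n in("top","scene"):
    out,P,im=racks(n)
    print(n,"bench z",np.nanmedian(P[(P[...,0]>300)&(P[...,0]<700)&(P[...,1]<300)&(P[...,1]>-400)][:,2]))
    for o in out: print(o)
    if n=="top":
        a=cv2.resize(im["pixels"][150:250,210:360],(750,500),interpolation=cv2.INTER_CUBIC); cv2.imwrite("pics/c1.png",cv2.convertScaleAbs(a,alpha=1.8))
        Q=P; m=(Q[...,0]>520)&(Q[...,0]<820)&(Q[...,1]>100)&(Q[...,1]<420)&(Q[...,2]>20)
        np.set_printoptions(linewidth=400)
        print(np.where(m,Q[...,2],0)[156:246:3,220:318:4].astype(int))
        b=cv2.resize(im["pixels"][170:250,380:480],(750,600),interpolation=cv2.INTER_CUBIC); cv2.imwrite("pics/c2.png",cv2.convertScaleAbs(b,alpha=1.8))
E
```

```text
top bench z 1.7008512047646036
([403, 157, 22, 16, 148], [674.0, -258.0], [50.0, 65.0], -85.8, 0, None, np.float64(75.0))
([417, 184, 21, 41, 641], [543.0, -302.0], [47.0, 140.0], -6.9, 47, [543.4, -300.5, 137.8], np.float64(147.0))
([444, 186, 21, 40, 683], [536.0, -393.0], [46.0, 137.0], -0.3, 40, [536.1, -390.8, 138.1], np.float64(146.0))
([388, 201, 23, 42, 587], [483.0, -207.0], [45.0, 140.0], -14.8, 42, [482.5, -204.7, 138.7], np.float64(145.0))
[[  0   0   0   0   0   0   0   0   0   0   0   0   0   0   0   0   0   0   0   0   0   0   0   0   0]
 [  0   0   0   0   0   0   0   0   0   0   0   0   0   0   0   0   0   0   0   0   0   0   0   0   0]
 [  0   0   0   0   0   0   0   0   0   0   0   0   0   0   0   0   0   0   0   0   0  59   0   0   0]
 [  0   0   0   0   0   0   0   0   0   0   0   0   0   0   0   0   0 111 107  45  54  56   0   0   0]
 [  0   0   0   0   0   0   0   0   0   0   0   0 116 111  52  47  49 114 108  45  46  66   0   0   0]
 [  0  52   0   0   0   0  47  44 110 107  53  52 110 109  99  53  48 105 102 100  97   0   0   0   0]
 [  0  59  55 112 107  50 
[... 2203 characters left out ...]
  0   0   0   0   0   0   0   0   0]
 [  0   0   0   0   0   0   0   0   0   0   0   0   0   0   0   0   0   0   0   0   0   0   0   0   0]
 [  0   0   0   0   0   0   0   0   0   0   0   0   0   0   0   0   0   0   0   0   0   0   0   0   0]]
scene bench z 1.680930660697868
([219, 230, 40, 52, 889], [484.0, -207.0], [44.0, 141.0], -15.1, 73, [486.8, -208.6, 138.8], np.float64(145.0))
([208, 269, 47, 53, 994], [543.0, -301.0], [45.0, 143.0], -7.3, 79, [546.6, -302.4, 138.1], np.float64(144.0))
([267, 295, 26, 31, 356], [675.0, -256.0], [67.0, 49.0], 89.8, 0, None, np.float64(74.0))
([179, 296, 51, 51, 1057], [538.0, -393.0], [44.0, 142.0], -0.1, 85, [540.6, -393.2, 138.3], np.float64(145.0))
```

View pics/c1.png

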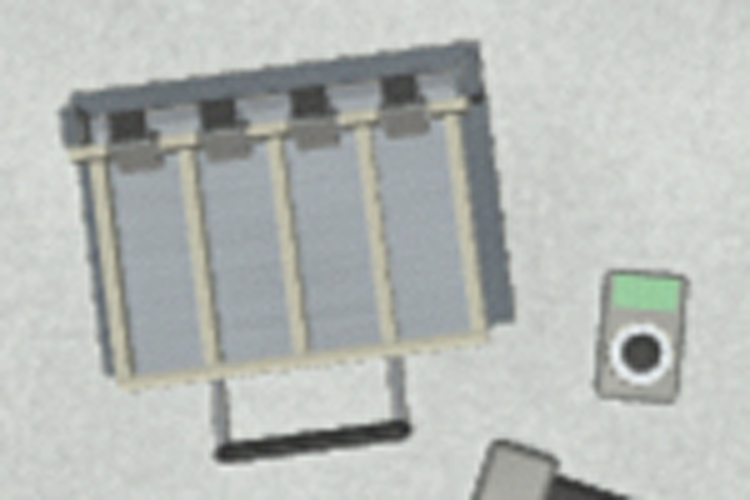

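View pics/c2.png

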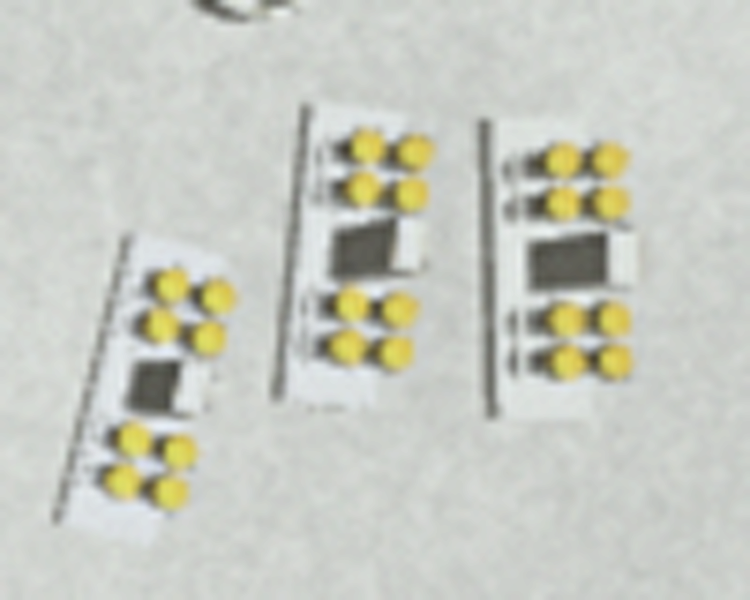

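The crops show four empty slots with cream walls, latches at the far end, and the bar from (222,453) to (405,430) in the crop. The three racks' posts are dark. Next I'll fit the cradle pose and get the first move.

```bash
cat >> h.py <<'E'
from scipy.optimize import minimize
from scipy.ndimage import map_coordinates
def sample(im,I,pts):
    T=np.linalg.inv(im["cam_to_world"]); c=pts@T[:3,:3].T+T[:3,3]
    return map_coordinates(I,[im["cy"]-im["fy"]*c[:,1]/-c[:,2],im["cx"]+im["fx"]*c[:,0]/-c[:,2]],order=1)
def place(p,L):
    a=np.radians(p[2]);R=np.array([[np.cos(a),-np.sin(a),0],[np.sin(a),np.cos(a),0],[0,0,1]])
    return L@R.T+[p[0],p[1],0]
def state():
    o=get_obs(); from scipy.spatial.transform import Rotation as Ro
    R=Ro.from_rotvec(o["orientation"]).as_matrix(); return o,o["ee_pos"],np.degrees(np.arctan2(R[1,1],R[0,1])),R
def go(x,y,z,psi):
    o,p,s,R=state(); d=np.array([x,y,z])-p
    t=(s-psi+90)%180-90   # turn about tool z
    a=np.radians(s-t); r=np.array([[-np.sin(a),np.cos(a),0],[np.cos(a),np.sin(a),0],[0,0,-1]])  # rows tool x,y,z
    print("t",round(o["t"],2),"at",np.round(p,1),"psi",round(s,2),"tilt",np.round(R[:2,2],3),"w",round(o["width"],1),"f",np.round(o["ft_force"],1))
    print(" turn z",round(t,2),"shift (after turn)",np.round(r@d,1))
E
python3 - <<'E'
from h import *
s=np.linspace(0,1,60)
seg=lambda a,b:np.outer(1-s,a)+np.outer(s,b)
W=np.vstack([seg((-78,y,74),(55,y,74)) for y in(-30,30,90,150,210)]+[seg((-78,-30,74),(-78,210,74))]*2)
B=seg((-133,35,68),(-133,145,68))
for n in("top","scene"):
    im=get_image(n); p=im["pixels"].astype(float); cr=cv2.GaussianBlur(p[...,2]-p[...,0],(0,0),1.2)
    dk=cv2.GaussianBlur(-p.sum(2),(0,0),1.2)
    f=lambda q:-sample(im,cr,place(q,W)).mean()
    best=min((minimize(f,q0,method="Nelder-Mead",options=dict(initial_simplex=np.array(q0)+[[0,0,0],[8,0,0],[0,8,0],[0,0,2]])) for q0 in [(x,y,6.3) for x in(690,705,720) for y in(130,145,160)]),key=lambda r:r.fun)
    print(n,"slot0",np.round(best.x,2),round(best.fun,1))
    q=best.x; e=[sample(im,dk,place(q,B+[dx,0,0])).mean() for dx in range(-12,13)]
    print("bar dx",np.argmax(e)-12)
    P,_=cloud(n,im); b=np.abs(P-[491,7,44]).max(-1)<40
    g=p[...,2]; m=b&(p.sum(2)<150)&(P[...,2]>35); print("button",np.nanmedian(P[m],0) if m.any() else None,m.sum())
print(models.look_for("start_top","scene")[:2])
go(483.5,-207,180,-15)
E
```

```text
top slot0 [576.39 150.98   6.67] -8.0
bar dx 1
button [490.85069448   3.30117521  45.79793978] 37
scene slot0 [581.88 148.53   6.63] -4.3
bar dx -3
button [494.25681889   3.37890621  46.67125891] 44
[{'centre': [497.7, 6.9, 43.5], 'p': 0.43}]
t 0.75 at [269.5 563.9 222.7] psi 64.46 tilt [0. 0.] w 87.8 f [1.2 0.7 0.1]
 turn z 79.46 shift (after turn) [-689.2  406.3   42.7]
```

Emit:
{"api": "jog_arm", "payload": {
  "increments": [0,0,9.93,0,0,0,100,0,0,9.93,0,0,0,100,0,0,9.93,0,0,0,100,0,0,9.93,0,0,0,100,0,0,9.93,0,0,0,100,0,0,9.93,0,0,0,100,0,0,9.93,0,0,0,100,0,0,9.93,0,0,0,100,0,0,0,-50,29.5,0,100,0,0,0,-50,29.5,0,100,0,0,0,-50,29.5,0,100,0,0,0,-50,29.5,0,100]
}}

```text
t: 2.25
ee_pos: [332.0, 338.6, 222.9]
orientation: [2.492, 1.914, 0.001]
ft_force: [0.8, -0.7, 0.9]
width: 88.1
grasp_force: 0.0
```

Emit:
{"api": "jog_arm", "payload": {
  "increments": [0,0,0,-50,29.5,0,100,0,0,0,-50,29.5,0,100,0,0,0,-50,29.5,0,100,0,0,0,-50,29.5,0,100,0,0,0,-50,29.5,0,100,0,0,0,-50,29.5,0,100,0,0,0,-50,29.5,0,100,0,0,0,-50,29.5,0,100,0,0,0,-50,29.5,0,100,0,0,0,0,0,0,100]
}}

```text
t: 3.5
ee_pos: [472.9, -166.5, 222.8]
orientation: [2.495, 1.906, 0.001]
ft_force: [-0.3, 0.6, 0.0]
width: 87.7
grasp_force: 0.0
```

Run:
```python
from h import *
out,P,im=racks("scene")
for o in out: print(o)
go(483.5,-207,98,-15)
```

```text
([219, 230, 40, 53, 885], [482.0, -206.0], [44.0, 143.0], -15.0, 71, [487.2, -208.1, 138.4], np.float64(144.0))
([208, 269, 46, 53, 999], [544.0, -301.0], [45.0, 142.0], -7.1, 81, [548.2, -302.8, 138.4], np.float64(145.0))
([267, 295, 26, 32, 364], [675.0, -256.0], [65.0, 50.0], 89.7, 0, None, np.float64(77.0))
([179, 296, 51, 51, 1057], [537.0, -393.0], [44.0, 142.0], -0.0, 84, [540.4, -393.0, 138.7], np.float64(144.0))
t 3.55 at [ 471.9 -164.6  222.5] psi -15.17 tilt [-0.  0.] w 88.0 f [-0.9  0.9  0.1]
 turn z -0.17 shift (after turn) [-38.   22.2 124.5]
```

Emit:
{"api": "jog_arm", "payload": {
  "increments": [0,0,-0.1,-37.5,21.8,0,100,0,0,0,0,0,0,100,0,0,0,0,0,40,100,0,0,0,0,0,40,100,0,0,0,0,0,30,100,0,0,0,0,0,14,100,0,0,0,0,0,0,0,0,0,0,0,0,0,0,0,0,0,0,0,0,0,0,0,0,0,0,0,0,0,0,0,0,0,0,0,0,0,0,0,0,0,0]
}}

```text
t: 5.05
ee_pos: [483.3, -205.1, 98.8]
orientation: [2.49, 1.915, 0.0]
ft_force: [-0.7, 0.2, 0.0]
width: 31.1
grasp_force: 0.0
```

Emit:
{"api": "jog_arm", "payload": {
  "increments": [0,0,0,0,0,0,0,0,0,0,0,0,0,0,0,0,0,0,0,0,0,0,0,0,0,0,-10,0,0,0,0,0,0,-25,0,0,0,0,0,0,-40,0,0,0,0,0,0,-40,0,0,0,0,0,0,-35,0,0,0,0,0,0,0,0]
}}

```text
t: 6.18
ee_pos: [484.3, -205.5, 251.3]
orientation: [2.487, 1.912, 0.004]
ft_force: [0.2, -0.5, -3.9]
width: 23.6
grasp_force: 30.0
```

Run:
```python
from h import *
go(556.8,329.4,260,6.65)
```

```text
t 6.17 at [ 484.3 -205.5  251.3] psi -14.88 tilt [ 0.004 -0.002] w 23.6 f [ 0.2 -0.5 -3.9]
 turn z -21.53 shift (after turn) [522.9 133.9  -8.7]
```

Emit:
{"api": "jog_arm", "payload": {
  "increments": [0,0,-7.2,0,0,0,0,0,0,-7.2,0,0,0,0,0,0,-7.1,0,0,0,0,0,0,0,30,7.7,0,0,0,0,0,60,15.4,0,0,0,0,0,60,15.4,0,0,0,0,0,60,15.4,0,0,0,0,0,60,15.4,0,0,0,0,0,60,15.4,0,0,0,0,0,60,15.4,0,0,0,0,0,60,15.4,0,0,0,0,0,60,15.4,0,0]
}}

```text
t: 7.68
ee_pos: [553.3, 318.1, 246.3]
orientation: [-2.089, -2.345, 0.005]
ft_force: [1.0, 0.4, -2.9]
width: 24.1
grasp_force: 3.0
```

Emit:
{"api": "jog_arm", "payload": {
  "increments": [0,0,0,50,12.7,0,0,0,0,0,22.9,5.9,0,0,0,0,0,0,0,0,0,0,0,0,0,0,0,0,0,0,0,0,0,0,0]
}}

```text
t: 8.3
ee_pos: [564.4, 389.8, 248.2]
orientation: [-2.091, -2.345, 0.002]
ft_force: [-0.1, -0.3, -2.9]
width: 24.0
grasp_force: 30.0
```

```bash
cat >> h.py <<'E'
def held(n,c,zmin,r=110):
    P,im=cloud(n); m=(np.abs(P[...,0]-c[0])<r)&(np.abs(P[...,1]-c[1])<r)&(P[...,2]>zmin)
    return P,im,m
E
python3 - <<'E'
from h import *
go(556.8,329.4,260,6.65)
ims=[]
for n in("top","scene"):
    im=get_image(n); u,v=map(int,proj(im,(556,329,160))); s=im["pixels"][max(v-40,0):v+40,u-50:u+50]; ims.append(cv2.resize(s,(400,320),interpolation=cv2.INTER_CUBIC)); print(u,v)
cv2.imwrite("pics/h1.png",cv2.convertScaleAbs(np.hstack(ims),alpha=1.8))
E
```

```text
t 8.3 at [564.4 389.8 248.2] psi 6.55 tilt [-0.001 -0.001] w 24.0 f [-0.1 -0.3 -2.9]
 turn z -0.1 shift (after turn) [-59.1 -14.5 -11.8]
235 200
370 122
```

View pics/h1.png

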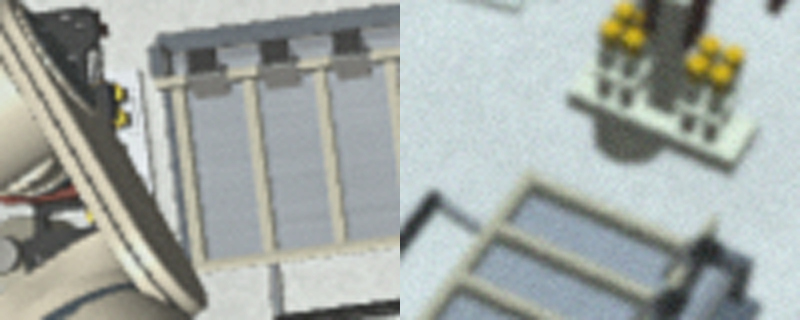

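Overshot by 60 mm, and the grip slackened in transit. I'll move back over slot 3 and measure how the rack now sits in the hand.

Emit:
{"api": "jog_arm", "payload": {
  "increments": [0,0,-0.1,-30,-7.3,0,0,0,0,0,-29.1,-7.2,0,0,0,0,0,0,0,0,0,0,0,0,0,0,0,0,0,0,0,0,0,0,0]
}}

```text
t: 9.02
ee_pos: [557.2, 331.5, 248.9]
orientation: [2.087, 2.348, 0.001]
ft_force: [0.1, -0.2, -2.7]
width: 23.7
grasp_force: 30.0
```

```bash
cat >> h.py <<'E'
def heldpose(n="scene"):
    """yellow caps and white foot of the rack in the hand, in tool-yaw frame"""
    o,p,s,R=state(); P,im=cloud(n); px=im["pixels"].astype(float)
    a=np.radians(s); D=P-p; X=D[...,0]*np.cos(a)+D[...,1]*np.sin(a); Y=-D[...,0]*np.sin(a)+D[...,1]*np.cos(a); Z=D[...,2]
    box=(np.abs(X)<85)&(np.abs(Y)<40)&(Z>-125)&(Z<15)
    yel=box&(px[...,2]>1.6*px[...,0])&(px[...,2]>60)
    wh=box&~yel&(Z<-55)
    for nm,m in(("caps",yel),("foot",wh)):
        if m.sum()<10: print(n,nm,m.sum()); continue
        x,y,z=X[m],Y[m],Z[m]; q=lambda v:np.round(np.percentile(v,[2,50,98]),1)
        c=np.polyfit(x,z,1)
        print(n,nm,m.sum(),"x",q(x),"y",q(y),"z",q(z),"slope",round(np.degrees(np.arctan(c[0])),1))
    foot=wh&(Z<-70); 
    if foot.sum()>20:
        r=cv2.minAreaRect(np.stack([X[foot],Y[foot]],-1).astype(np.float32)); print(" foot rect",np.round(r[0],1),np.round(r[1],1),round(r[2],1))
E
python3 - <<'E'
from h import *
heldpose("scene"); heldpose("top")
go(556.8,329.4,240,6.65)
E
```

```text
scene caps 185 x [-50.3  21.7  48.6] y [-15.6  -2.5  17.1] z [-25.5  -8.9  -3.5] slope -0.6
scene foot 561 x [-70.4   4.   66.7] y [-16.4  -8.8  24.7] z [-100.4  -82.2  -57.2] slope -0.5
 foot rect [-2.4  6.8] [141.   50.1] 0.8
top caps 9
top foot 67 x [-0.  44.6 66.5] y [-16.3 -14.    1.6] z [-100.9  -84.   -56.1] slope -2.0
 foot rect [30.9 -9.4] [71.8 17.7] 5.2
t 9.12 at [557.  331.5 248.6] psi 6.75 tilt [0. 0.] w 23.9 f [-0.4  0.1 -3.1]
 turn z 0.1 shift (after turn) [-2.  -0.5  8.6]
```

Emit:
{"api": "jog_arm", "payload": {
  "increments": [0,0,0.1,-2,-0.3,15,0,0,0,0,0,0,25,0,0,0,0,0,0,0,0,0,0,0,0,0,0,0,0,0,0,0,0,0,0]
}}

```text
t: 9.75
ee_pos: [557.5, 329.2, 209.6]
orientation: [2.089, 2.346, 0.002]
ft_force: [0.3, -0.3, -2.3]
width: 23.9
grasp_force: 30.0
```

Run:
```python
from h import *
go(556.8,329.4,151,6.65)
im=get_image("scene"); u,v=map(int,proj(im,(556,300,100)))
s=cv2.resize(im["pixels"][v-38:v+37,u-50:u+50],(800,600),interpolation=cv2.INTER_CUBIC)
# overlay: predicted slot3 wall ridges (z75) and predicted foot underside rectangle for centred rack
def dr(pts,col):
    q=np.array([proj(im,p) for p in pts]); q=((q-[u-50,v-38])*8+4).astype(int); cv2.polylines(s,[q.reshape(-1,1,2)],False,col,1)
s=cv2.convertScaleAbs(s,alpha=1.6)
S=(556.8,329.4,6.65)
for y in(-30,30): dr(place(S,np.array([[-78,y,75],[73,y,75.]])),(0,0,255))
o,p,sy,R=state(); z=p[2]-98
dr(place((p[0],p[1],sy),np.array([[70,-22,z],[-70,-22,z],[-70,-22,z+18],[70,-22,z+18],[70,-22,z],[70,22,z],[70,22,z+18],[70,-22,z+18.]])),(0,255,0))
cv2.imwrite("pics/h2.png",s)
```

```text
t 9.75 at [557.5 329.2 209.6] psi 6.62 tilt [0.001 0.001] w 23.9 f [ 0.3 -0.3 -2.3]
 turn z -0.03 shift (after turn) [ 0.3 -0.7 58.6]
```

View pics/h2.png

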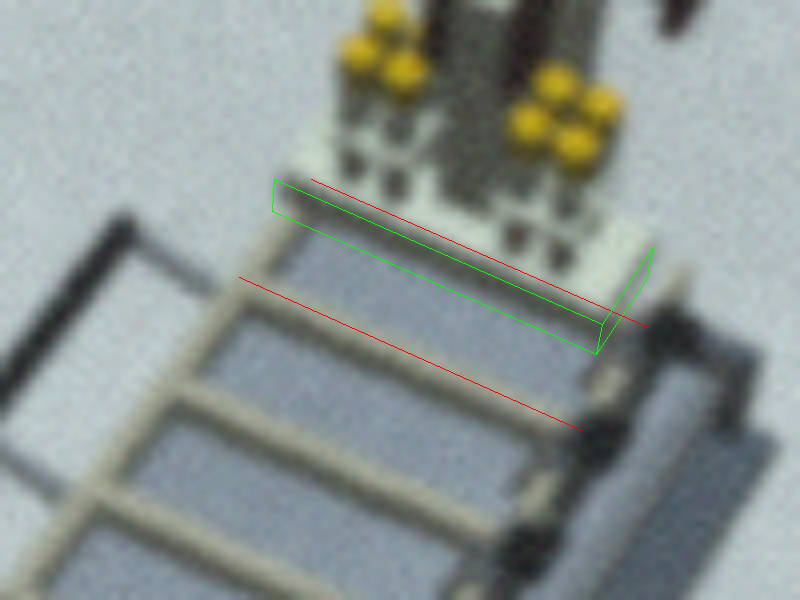

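The red and green overlays are close, but the rack looks a few mm to +y of the prediction and the walls a little to -y. I'll quantify this with profiles.

```bash
cat >> h.py <<'E'
def prof(im,S,a,b,ax,rng=np.arange(-14,14.1,1),ch="g"):
    px=im["pixels"].astype(float); I=px.sum(2)/3 if ch=="g" else px[...,2]-px[...,0]
    s=np.linspace(0,1,50)[:,None]; L=(1-s)*np.array(a,float)+s*np.array(b,float); e=np.eye(3)[ax]
    return np.array([sample(im,I,place(S,L+d*e)).mean() for d in rng])
E
python3 - <<'E'
from h import *
np.set_printoptions(linewidth=250,precision=0,suppress=True)
im=get_image("scene"); r=np.arange(-14,14.1,1); print(r)
S=(556.8,329.4,6.65)
for y in(-30,-90): print("wall",y,prof(im,S,(-60,y,75),(50,y,75),1,ch="c"))
print("front wall",prof(im,S,(-78,-80,75),(-78,-30,75),0,ch="c"))
o,p,sy,R=state(); T=(p[0],p[1],sy); z=p[2]-80
print("foot near edge",prof(im,T,(-60,-22,z),(60,-22,z),1))
print("foot +x edge",prof(im,T,(70,-15,z),(70,15,z),0))
print("foot -x edge",prof(im,T,(-70,-18,z),(-70,5,z),0))
E
```

```text
[-14. -13. -12. -11. -10.  -9.  -8.  -7.  -6.  -5.  -4.  -3.  -2.  -1.   0.   1.   2.   3.   4.   5.   6.   7.   8.   9.  10.  11.  12.  13.  14.]
wall -30 [ -2.  -0.   1.   2.   3.   4.   4.   5.   6.   6.   6.   6.   6.   6.   5.   4.   3.   2.  -0.  -2.  -5.  -7.  -9. -11. -12. -13. -14. -15. -15.]
wall -90 [ -3.  -2.   0.   1.   2.   3.   4.   5.   5.   6.   6.   7.   7.   7.   6.   5.   4.   2.  -0.  -2.  -4.  -7.  -9. -11. -12. -13. -14. -15. -15.]
front wall [-9. -9. -9. -8. -8. -7. -7. -6. -5. -4. -2. -1.  1.  3.  4.  6.  6.  7.  7.  6.  6.  5.  4.  3.  2.  0. -1. -3. -4.]
foot near edge [ 84.  81.  77.  74.  70.  66.  62.  59.  56.  54.  52.  52.  53.  55.  58.  62.  68.  74.  80.  86.  92.  98. 102. 106. 108. 109. 108. 107. 105.]
foot +x edge [123. 123. 123. 123. 123. 122. 122. 121. 118. 115. 111. 105. 100.  94.  90.  89.  90.  92.  95.  97.  99. 100. 100.  99.  96.  91.  86.  81.  76.]
foot -x edge [119. 118. 118. 117. 117. 117. 117. 117. 117. 117. 117. 118. 118. 118. 117. 117. 116. 116. 116. 116. 115. 115. 114. 114. 113. 112. 110. 108. 105.]
```

Emit:
{"api": "jog_arm", "payload": {
  "increments": [0,0,0,0.3,-0.5,10,0,0,0,0,0,0,8,0,0,0,0,0,0,6,0,0,0,0,0,0,6,0,0,0,0,0,0,0,0]
}}

```text
t: 10.48
ee_pos: [555.8, 328.8, 177.8]
orientation: [-2.089, -2.345, 0.003]
ft_force: [-1.5, 0.2, -2.7]
width: 23.7
grasp_force: 30.0
```

Emit:
{"api": "jog_arm", "payload": {
  "increments": [0,0,0,0,0,5,0,0,0,0,0,0,5,0,0,0,0,0,0,0,0]
}}

```text
t: 10.85
ee_pos: [556.6, 328.9, 168.7]
orientation: [2.089, 2.346, -0.0]
ft_force: [-1.0, -1.6, -0.2]
width: 23.9
grasp_force: 30.0
```

Emit:
{"api": "jog_arm", "payload": {
  "increments": [0,0,0,0,0,5,0,0,0,0,0,0,5,0,0,0,0,0,0,0,0]
}}

```text
t: 11.22
ee_pos: [557.4, 328.6, 164.3]
orientation: [2.088, 2.344, 0.003]
ft_force: [-10.3, -10.6, 36.6]
width: 24.0
grasp_force: 30.1
```

Emit:
{"api": "jog_arm", "payload": {
  "increments": [0,0,0,0,0,3,0,0,0,0,0,0,3,0,0,0,0,0,0,0,0]
}}

```text
t: 11.6
ee_pos: [557.5, 328.1, 159.3]
orientation: [2.088, 2.344, 0.002]
ft_force: [-12.8, -15.5, 45.0]
width: 23.6
grasp_force: 36.4
```

Emit:
{"api": "jog_arm", "payload": {
  "increments": [0,0,0,0,0,-8,0,0,0,0,0,0,-8,0,0,0,0,-4,0,0,0,0,0,0,0,0,0,0,0,0,0,0,0,0,0]
}}

```text
t: 12.22
ee_pos: [556.7, 324.9, 168.0]
orientation: [-2.089, -2.346, 0.002]
ft_force: [-1.3, -0.8, -3.4]
width: 23.6
grasp_force: 35.7
```

Run:
```python
from h import *
np.set_printoptions(linewidth=250,precision=0,suppress=True)
go(556.8,329.4,151,6.65); heldpose("scene")
im=get_image("scene"); o,p,sy,R=state(); T=(p[0],p[1],sy); z=p[2]-80
print(np.arange(-14,14.1,1))
print("foot +x edge",prof(im,T,(70,-15,z),(70,15,z),0))
im2=get_image("top")
ims=[]
for n,i in(("scene",im),("top",im2)):
    u,v=map(int,proj(i,(556,315,130))); ims.append(cv2.resize(i["pixels"][v-38:v+37,u-25:u+25],(400,600),interpolation=cv2.INTER_CUBIC))
cv2.imwrite("pics/h3.png",cv2.convertScaleAbs(np.hstack(ims),alpha=1.7))
```

```text
t 12.22 at [557. 325. 168.] psi 6.61 tilt [-0. -0.] w 23.6 f [-1. -1. -3.]
 turn z -0.04 shift (after turn) [ 4.  1. 17.]
scene caps 189 x [-50.  19.  48.] y [-22.  -0.  13.] z [-27.  -3.   3.] slope 0.9
scene foot 1010 x [-76.   3.  81.] y [-37. -14.  27.] z [-118.  -91.  -60.] slope 5.3
 foot rect [-0. -4.] [167.  77.] 3.3
[-14. -13. -12. -11. -10.  -9.  -8.  -7.  -6.  -5.  -4.  -3.  -2.  -1.   0.   1.   2.   3.   4.   5.   6.   7.   8.   9.  10.  11.  12.  13.  14.]
foot +x edge [122. 122. 122. 122. 121. 119. 116. 113. 108. 103.  97.  90.  84.  78.  75.  72.  72.  72.  73.  73.  72.  71.  69.  67.  65.  62.  60.  57.  54.]
```

View pics/h3.png

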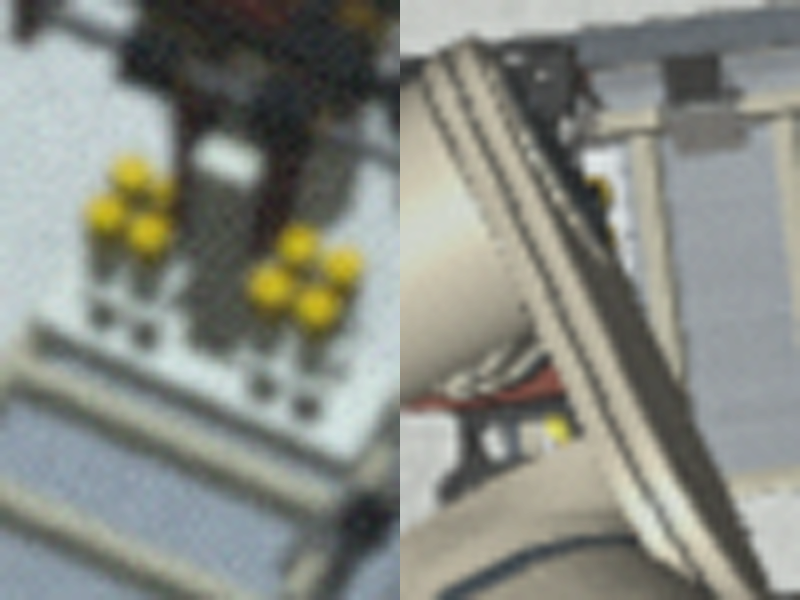

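Emit:
{"api": "jog_arm", "payload": {
  "increments": [0,0,0,0,0,4,0,0,0,0,0,0,0,0]
}}

```text
t: 12.62
ee_pos: [556.8, 325.1, 164.2]
orientation: [-2.089, -2.346, 0.0]
ft_force: [-0.8, 0.3, -3.9]
width: 23.9
grasp_force: 35.7
```

Emit:
{"api": "jog_arm", "payload": {
  "increments": [0,0,0,0,0,4,0,0,0,0,0,0,0,0]
}}

```text
t: 12.88
ee_pos: [556.8, 325.1, 160.3]
orientation: [-2.089, -2.346, 0.0]
ft_force: [-1.1, 0.4, -4.3]
width: 23.2
grasp_force: 35.7
```

Emit:
{"api": "jog_arm", "payload": {
  "increments": [0,0,0,0,0,3,0,0,0,0,0,0,0,0]
}}

```text
t: 13.12
ee_pos: [556.8, 325.1, 157.4]
orientation: [-2.09, -2.346, 0.0]
ft_force: [0.5, 0.1, -3.4]
width: 23.7
grasp_force: 35.7
```

Emit:
{"api": "jog_arm", "payload": {
  "increments": [0,0,0,0,0,3,0,0,0,0,0,0,0,0]
}}

```text
t: 13.38
ee_pos: [556.8, 325.1, 154.4]
orientation: [-2.089, -2.346, 0.0]
ft_force: [-0.2, -0.2, -3.0]
width: 23.7
grasp_force: 35.7
```

Run:
```python
from h import *
go(556.8,329.4,151,6.65); heldpose("scene")
im=get_image("scene")
P,_=cloud("scene",im); o,p,s,R=state()
u,v=map(int,proj(im,(556,315,130))); cv2.imwrite("pics/h4.png",cv2.convertScaleAbs(cv2.resize(im["pixels"][v-38:v+37,u-40:u+60],(800,600),interpolation=cv2.INTER_CUBIC),alpha=1.7))
```

```text
t 13.38 at [556.8 325.1 154.4] psi 6.62 tilt [-0. -0.] w 23.7 f [-0.2 -0.2 -3. ]
 turn z -0.03 shift (after turn) [4.3 0.5 3.4]
scene caps 177 x [-50.   22.6  47.5] y [-22.   -4.4  11.6] z [-25.   -3.8   3.5] slope -1.2
scene foot 884 x [-79.1  -0.2  80.8] y [-38.5 -15.1  29.2] z [-104.4  -80.6  -57.7] slope 3.5
 foot rect [-0.1 -0.6] [ 78.9 170.1] 89.7
```

View pics/h4.png

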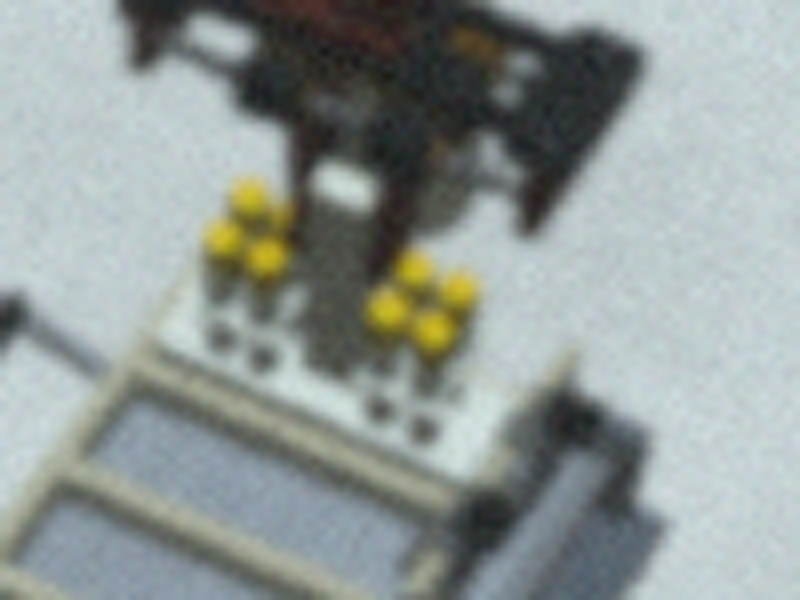

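Emit:
{"api": "jog_arm", "payload": {
  "increments": [0,0,0,0,0,3,0,0,0,0,0,0,3,0,0,0,0,0,0,0,0]
}}

```text
t: 13.85
ee_pos: [556.9, 325.1, 148.5]
orientation: [-2.089, -2.346, 0.0]
ft_force: [-0.8, 0.4, -3.5]
width: 23.8
grasp_force: 35.7
```

Emit:
{"api": "jog_arm", "payload": {
  "increments": [0,0,0,0,0,3,0,0,0,0,0,0,0,0]
}}

```text
t: 14.1
ee_pos: [556.8, 325.4, 148.2]
orientation: [-2.089, -2.346, -0.001]
ft_force: [-8.7, -1.8, 15.2]
width: 23.9
grasp_force: 36.1
```

Emit:
{"api": "jog_arm", "payload": {
  "increments": [0,0,0,0,0,2.5,0,0,0,0,0,0,0,0]
}}

```text
t: 14.35
ee_pos: [556.8, 326.1, 147.8]
orientation: [-2.089, -2.346, -0.003]
ft_force: [-13.5, -2.6, 31.7]
width: 23.9
grasp_force: 37.1
```

Emit:
{"api": "jog_arm", "payload": {
  "increments": [0,0,0,0,0,2.5,0,0,0,0,0,0,0,0]
}}

```text
t: 14.6
ee_pos: [556.8, 327.3, 147.2]
orientation: [-2.089, -2.345, -0.006]
ft_force: [-19.2, -0.3, 42.2]
width: 23.5
grasp_force: 40.8
```

```bash
cat >> h.py <<'E'
def seat(S,n="scene"):
    "profile of heights at a slot: post top, caps, foot end, latch plate"
    P,im=cloud(n); a=np.radians(S[2]); D=P-[S[0],S[1],0]
    X=D[...,0]*np.cos(a)+D[...,1]*np.sin(a); Y=-D[...,0]*np.sin(a)+D[...,1]*np.cos(a); Z=P[...,2]; px=im["pixels"].astype(float)
    b=(abs(X)<90)&(abs(Y)<30); yel=b&(px[...,2]>1.6*px[...,0])&(px[...,2]>60)&(Z>100)
    print(n,"cap top z90",np.round(np.percentile(Z[yel],[50,90]),1),"x",np.round(np.percentile(X[yel],[2,98]),1),"y",np.round(np.percentile(Y[yel],[2,98]),1))
    l=(abs(X-30)<20)&(abs(Y)<26)&yel; r=(abs(X+30)<20)&(abs(Y)<26)&yel
    if l.any() and r.any(): print(" cap z +x/-x",np.round(np.percentile(Z[l],90),1),np.round(np.percentile(Z[r],90),1))
    f=b&(Z<92)&(Z>60)&(px.min(-1)>75)&(abs(X)<75)&(abs(Y)<22); print(" foot z",f.sum(),np.round(np.percentile(Z[f],[10,50,90]),1) if f.any() else "")
    g=(abs(Y)<14)&(X>52)&(X<100)&(Z>65)&(Z<125); print(" latch x",np.round(np.percentile(X[g],[2,25,50,90]),1),"z",np.round(np.percentile(Z[g],[5,50,95]),1)) if g.any() else 0
E
python3 - <<'E'
from h import *
go(556.8,329.4,151,6.65)
for i in(3,2): print(i); seat((577.4-6.95*i,150.4+59.6*i,6.65)) if i==3 else 0
E
```

```text
t 14.6 at [556.8 327.3 147.2] psi 6.61 tilt [0.001 0.004] w 23.5 f [-19.2  -0.3  42.2]
 turn z -0.04 shift (after turn) [ 2.1  0.3 -3.8]
3
scene cap top z90 [145.1 149.5] x [-50.4  47.9] y [-25.    9.8]
 cap z +x/-x 149.0 149.6
 foot z 293 [68.4 72.2 78. ]
 latch x [53.5 64.1 83.3 94.4] z [ 68.9  88.3 112.2]
2
```

Emit:
{"api": "jog_arm", "payload": {
  "increments": [0,0,0,0,0,-6,0,0,0,0,0,0,0,0,0,0,0,0,0,0,15,0,0,0,0,0,-1,40,0,0,0,0,0,-4,60,0,0,0,0,0,-4,100,0,0,0,0,0,0,100,0,0,0,0,0,-20,100,0,0,0,0,0,-50,100,0,0,0,0,0,-50,100,0,0,0,0,0,0,100]
}}

```text
t: 16.02
ee_pos: [559.3, 326.5, 282.0]
orientation: [2.087, 2.344, 0.015]
ft_force: [0.8, 0.8, 0.5]
width: 87.8
grasp_force: 0.0
```

```bash
cat >> h.py <<'E'
def post(S,z0,z1,n="scene",r=30):
    "post axis: centre of points by height, in slot frame"
    P,im=cloud(n); a=np.radians(S[2]); D=P-[S[0],S[1],0]
    X=D[...,0]*np.cos(a)+D[...,1]*np.sin(a); Y=-D[...,0]*np.sin(a)+D[...,1]*np.cos(a); Z=P[...,2]; px=im["pixels"].astype(float)
    b=(abs(X)<r)&(abs(Y)<r)&~(px[...,2]>1.6*px[...,0])
    for lo in np.arange(z0,z1,12):
        m=b&(Z>lo)&(Z<=lo+12)
        if m.sum()>4: print(n," z",lo,m.sum(),"X",np.round(np.percentile(X[m],[5,50,95]),1),"Y",np.round(np.percentile(Y[m],[5,50,95]),1))
E
python3 - <<'E'
from h import *
go(556.8,329.4,151,6.65)
S=(556.8,329.4,6.65); seat(S); post(S,130,205)
print("ref bench racks"); 
for B in((543.5,-301.5,-7),(537,-393,-0.1)): seat(B); post(B,77,150)
im=get_image("scene")
u,v=map(int,proj(im,(556,315,130))); cv2.imwrite("pics/h5.png",cv2.convertScaleAbs(cv2.resize(im["pixels"][v-45:v+30,u-50:u+50],(800,600),interpolation=cv2.INTER_CUBIC),alpha=1.7))
E
```

```text
t 16.02 at [559.3 326.5 282. ] psi 6.62 tilt [0.009 0.005] w 87.8 f [0.8 0.8 0.5]
 turn z -0.03 shift (after turn) [  3.2  -2.2 131. ]
scene cap top z90 [143.9 147.2] x [-50.2  48.1] y [-15.5  18.4]
 cap z +x/-x 146.8 147.8
 foot z 264 [67.6 71.1 75.6]
 latch x [53.2 69.  81.8 93.6] z [ 68.8  97.2 111.8]
scene  z 130 38 X [-24.6   1.3  20.9] Y [-14.9  -2.3  15.2]
scene  z 142 24 X [-11.6   0.3  20.5] Y [-5.5 -2.8 17.1]
scene  z 154 22 X [-9.7  2.8  8.6] Y [-5.2 -3.3  8.4]
scene  z 166 23 X [-13.2  -2.1   8.8] Y [-6.1 -3.6  3.7]
scene  z 178 27 X [-11.8  -1.9   9. ] Y [-6.3 -2.6  4.4]
scene  z 190 28 X [-11.8  -2.8   8.3] Y [-5.1  0.9  8.2]
ref bench racks
scene cap top z90 [120.9 120.9] x [-8.9 -8.9] y [-6.2 -6.2]
 foot z 35 [60.8 78.8 91.3]
 latch x [52.  52.2 52.3 52.8] z [79.  83.  87.6]
scene  z 77 24 X [-20.3  11.1  28.7] Y [-17.2  -5.2  14.8]
scene  z 89 30 X [-26.9  10.4  25.9] Y [-16.5   2.4  17.7]
scene  z 101 14 X [-2.1 10.6 13.4] Y [-6.3 -2.4  5.9]
scene  z 113 16 X [-5.7 10.8 12.8] Y [-6.5 -3.5  5.4]
scene  z 125 18 X [-3.5 10.6 12.5] Y [-6.3 -1.1  7.1]
scene  z 137 51 X 
[... 281 characters left out ...]
e(Y[yel],[2,98]),1))
                                   ~~~~~~~~~~~~~^^^^^^^^^^^^^^^^
    return _quantile_unchecked(
        a, q, axis, out, overwrite_input, method, keepdims, weights)
    return _ureduce(a,
                    func=_quantile_ureduce_func,
    ...<5 lines>...
                    overwrite_input=overwrite_input,
                    method=method)
    r = func(a, **kwargs)
    result = _quantile(arr,
                       quantiles=q,
    ...<2 lines>...
                       out=out,
                       weights=wgt)
    slices_having_nans = np.isnan(arr[-1, ...])
                                  ~~~^^^^^^^^^
IndexError: index -1 is out of bounds for axis 0 with size 0
```

Run:
```python
from h import *
P,im=cloud("scene"); px=im["pixels"].astype(float); yel=(px[...,2]>1.6*px[...,0])&(px[...,2]>60)
for B in((557,328),(543.5,-301.5),(537,-393)):
    b=(np.hypot(P[...,0]-B[0],P[...,1]-B[1])<70); h=P[...,2]; q=h[b&yel&(h>60)]
    t=b&~yel&(np.hypot(P[...,0]-B[0],P[...,1]-B[1])<25)&(h>118); t=h[t]; t=t[t>t.max()-16]
    print(B,"caps",np.percentile(q,[50,90]).round(1),"post top",np.median(t).round(1),np.percentile(t,90).round(1))
u,v=map(int,proj(im,(600,290,100))); cv2.imwrite("pics/h5.png",cv2.convertScaleAbs(cv2.resize(im["pixels"][v-38:v+37,u-50:u+50],(800,600),interpolation=cv2.INTER_CUBIC),alpha=1.8))
```

```text
(557, 328) caps [144.  147.6] post top 418.1 423.4
(543.5, -301.5) caps [91.5 94.5] post top 139.3 141.4
(537, -393) caps [91.7 94.5] post top 139.9 142.5
```

View pics/h5.png

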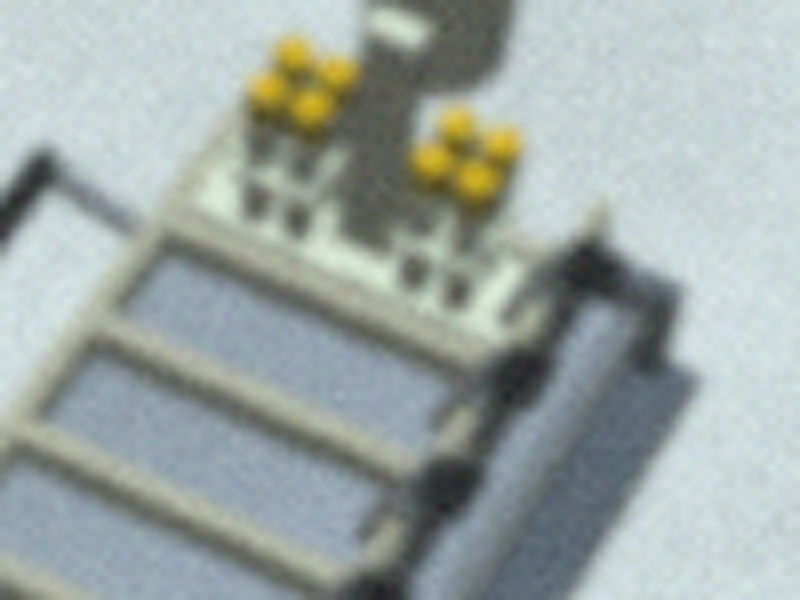

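Caps read 147.6 against 94.5 on the bench, a 53.1 mm difference, so rack 1 is fully home in slot 3. Its latch plate lies over the foot at (525,290). Next is the middle rack.

Run:
```python
from h import *
for o in racks("scene")[0]: print(o[1:])
go(543.3,-301.5,222,-7)
```

```text
([544.0, -301.0], [45.0, 142.0], -7.1, 83, [547.9, -302.0, 137.7], np.float64(144.0))
([675.0, -256.0], [66.0, 50.0], 89.9, 0, None, np.float64(75.0))
([526.0, -393.0], [44.0, 163.0], -0.1, 86, [541.2, -393.3, 138.6], np.float64(144.0))
t 16.38 at [556.3 324.8 274.3] psi 6.62 tilt [-0.002 -0.001] w 88.3 f [-0.5  0.3 -0.2]
 turn z 13.62 shift (after turn) [-623.2   63.4   52.3]
```

Emit:
{"api": "jog_arm", "payload": {
  "increments": [0,0,6.8,0,0,0,100,0,0,6.8,0,0,0,100,0,0,0,-62.3,6.3,0,100,0,0,0,-62.3,6.3,0,100,0,0,0,-62.3,6.3,0,100,0,0,0,-62.3,6.3,0,100,0,0,0,-62.3,6.3,0,100,0,0,0,-62.3,6.3,5,100,0,0,0,-62.3,6.3,15,100,0,0,0,-62.3,6.3,15,100,0,0,0,-62.3,6.3,15,100,0,0,0,-62.3,6.3,2,100]
}}

```text
t: 17.88
ee_pos: [542.6, -295.8, 222.9]
orientation: [-2.35, -2.08, 0.002]
ft_force: [0.5, -0.5, -0.2]
width: 87.8
grasp_force: 0.0
```

Emit:
{"api": "jog_arm", "payload": {
  "increments": [0,0,0,0,0,0,100,0,0,0,0,0,0,100]
}}

```text
t: 18.12
ee_pos: [543.3, -293.9, 224.2]
orientation: [-2.352, -2.08, 0.001]
ft_force: [-0.8, 0.1, 0.3]
width: 87.9
grasp_force: 0.0
```

Run:
```python
from h import *
for o in racks("scene")[0]: print(o[1:])
go(543.3,-301.5,99,-7)
```

```text
([544.0, -301.0], [45.0, 140.0], -7.2, 56, [550.6, -303.9, 136.0], np.float64(144.0))
([675.0, -256.0], [66.0, 50.0], 90.0, 0, None, np.float64(74.0))
([536.0, -393.0], [44.0, 144.0], -0.1, 83, [540.7, -393.3, 138.8], np.float64(144.0))
t 18.18 at [ 543.6 -293.3  224.5] psi -6.96 tilt [-0.001  0.001] w 87.5 f [ 0.1 -0.2  0.2]
 turn z 0.04 shift (after turn) [ -8.2   0.7 125.5]
```

Emit:
{"api": "jog_arm", "payload": {
  "increments": [0,0,0,-8.2,0.7,0,100,0,0,0,0,0,10,100,0,0,0,0,0,40,80,0,0,0,0,0,40,60,0,0,0,0,0,30,50,0,0,0,0,0,6,50,0,0,0,0,0,0,50,0,0,0,0,0,0,0,0,0,0,0,0,0,0,0,0,0,0,0,0,0,0,0,0,0,0,0,0,0,0,0,0,0,0,0]
}}

```text
t: 19.68
ee_pos: [544.6, -303.1, 100.1]
orientation: [2.351, 2.08, 0.001]
ft_force: [2.7, -0.2, 6.7]
width: 23.6
grasp_force: 30.0
```

Emit:
{"api": "jog_arm", "payload": {
  "increments": [0,0,0,0,0,0,0,0,0,0,0,0,0,0,0,0,0,0,0,-10,0,0,0,0,0,0,-25,0,0,0,0,0,0,-40,0,0,0,0,0,0,-40,0,0,0,0,0,0,-35,0,0,0,0,0,0,0,0,0,0,0,0,0,0,0]
}}

```text
t: 20.8
ee_pos: [542.3, -302.0, 247.3]
orientation: [-2.35, -2.08, 0.002]
ft_force: [0.1, -0.0, -3.8]
width: 24.4
grasp_force: 30.0
```

Run:
```python
from h import *
heldpose("scene")
go(563.5,270,250,6.65)
```

```text
scene caps 82 x [37.7 43.9 50.3] y [-14.9   2.1  18.8] z [-16.2  -8.1  -5.1] slope 6.2
scene foot 440 x [-65.7  48.   67.7] y [-19.8 -10.3  23.2] z [-98.8 -82.3 -64.4] slope -0.5
 foot rect [-1.8  1.5] [141.8  43.9] 0.4
t 20.85 at [ 542.2 -301.9  246.8] psi -6.99 tilt [-0.003  0.002] w 23.9 f [ 0.2 -0.2 -2.4]
 turn z -13.64 shift (after turn) [565.6  87.4  -3.2]
```

Emit:
{"api": "jog_arm", "payload": {
  "increments": [0,0,-6.8,0,0,0,0,0,0,-6.8,0,0,0,0,0,0,0,30,4.6,0,0,0,0,0,62,9.6,0,0,0,0,0,62,9.6,0,0,0,0,0,62,9.6,0,0,0,0,0,62,9.6,0,0,0,0,0,62,9.6,0,0,0,0,0,62,9.6,0,0,0,0,0,62,9.6,0,0,0,0,0,62,9.6,0,0,0,0,0,39.6,6.1,0,0]
}}

```text
t: 22.35
ee_pos: [563.8, 269.9, 246.6]
orientation: [-2.086, -2.347, 0.005]
ft_force: [0.0, -0.6, -1.8]
width: 23.4
grasp_force: 30.0
```

Emit:
{"api": "jog_arm", "payload": {
  "increments": [0,0,0,0,0,0,0,0,0,0,0,0,0,0,0,0,0,0,0,0,0,0,0,0,0,0,0,0]
}}

```text
t: 22.85
ee_pos: [565.3, 266.3, 249.0]
orientation: [-2.091, -2.344, 0.0]
ft_force: [1.0, -0.3, -3.0]
width: 24.0
grasp_force: 30.0
```

Run:
```python
from h import *
np.set_printoptions(linewidth=250,precision=0,suppress=True)
heldpose("scene")
go(563.5,270,210,6.65)
im=get_image("scene");o,p,sy,R=state(); T=(p[0],p[1],sy); z=p[2]-80; print(np.arange(-14,14.1,1))
print("foot near edge",prof(im,T,(-60,-22,z),(60,-22,z),1))
print("foot +x edge",prof(im,T,(70,-15,z),(70,15,z),0))
```

```text
scene caps 190 x [-50.  24.  48.] y [-16.   3.  18.] z [-26.  -9.  -3.] slope -1.5
scene foot 594 x [-71.   4.  67.] y [-21. -12.  20.] z [-100.  -82.  -60.] slope -0.4
 foot rect [-3.  0.] [142.  49.] 1.1
t 22.9 at [565. 266. 249.] psi 6.54 tilt [-0. -0.] w 23.5 f [ 0. -0. -2.]
 turn z -0.11 shift (after turn) [ 4. -1. 39.]
[-14. -13. -12. -11. -10.  -9.  -8.  -7.  -6.  -5.  -4.  -3.  -2.  -1.   0.   1.   2.   3.   4.   5.   6.   7.   8.   9.  10.  11.  12.  13.  14.]
foot near edge [ 84.  80.  75.  70.  65.  60.  57.  56.  55.  57.  59.  63.  69.  75.  81.  88.  94.  99. 103. 106. 108. 108. 107. 105. 103. 100.  97.  94.  92.]
foot +x edge [123. 123. 123. 124. 124. 123. 123. 121. 119. 115. 111. 106. 100.  94.  90.  88.  89.  91.  96. 101. 105. 108. 109. 108. 106. 103.  98.  91.  85.]
```

Emit:
{"api": "jog_arm", "payload": {
  "increments": [0,0,-0.1,3.9,-1,10,0,0,0,0,0,0,30,0,0,0,0,0,0,0,0,0,0,0,0,0,0,0,0,0,0,0,0,0,0]
}}

```text
t: 23.58
ee_pos: [564.4, 271.5, 210.2]
orientation: [2.087, 2.347, 0.003]
ft_force: [-0.8, -1.2, -2.1]
width: 24.0
grasp_force: 30.0
```

Run:
```python
from h import *
go(563.5,270,151,6.65)
```

```text
t 23.57 at [564.4 271.5 210.2] psi 6.72 tilt [0.002 0.001] w 24.0 f [-0.8 -1.2 -2.1]
 turn z 0.07 shift (after turn) [-1.4 -1.1 59.2]
```

Emit:
{"api": "jog_arm", "payload": {
  "increments": [0,0,0,-1,-1,10,0,0,0,0,0,0,8,0,0,0,0,0,0,6,0,0,0,0,0,0,6,0,0,0,0,0,0,6,0,0,0,0,0,0,5,0,0,0,0,0,0,0,0]
}}

```text
t: 24.45
ee_pos: [562.9, 270.1, 167.6]
orientation: [2.087, 2.348, 0.0]
ft_force: [-0.4, -0.5, -4.2]
width: 23.8
grasp_force: 30.0
```

Emit:
{"api": "jog_arm", "payload": {
  "increments": [0,0,0,0,0,4,0,0,0,0,0,0,3,0,0,0,0,0,0,0,0]
}}

```text
t: 24.82
ee_pos: [562.9, 270.0, 160.6]
orientation: [2.087, 2.348, -0.0]
ft_force: [1.5, -0.2, -3.9]
width: 24.2
grasp_force: 30.0
```

Emit:
{"api": "jog_arm", "payload": {
  "increments": [0,0,0,0,0,4,0,0,0,0,0,0,3,0,0,0,0,0,0,0,0]
}}

```text
t: 25.2
ee_pos: [562.9, 270.0, 153.8]
orientation: [2.087, 2.348, -0.0]
ft_force: [0.4, 0.3, -2.7]
width: 23.9
grasp_force: 30.0
```

Emit:
{"api": "jog_arm", "payload": {
  "increments": [0,0,0,0,0,3,0,0,0,0,0,0,2,0,0,0,0,0,0,0,0]
}}

```text
t: 25.58
ee_pos: [563.2, 270.5, 152.9]
orientation: [2.087, 2.348, 0.002]
ft_force: [-9.2, -2.4, 24.4]
width: 23.8
grasp_force: 30.0
```

Emit:
{"api": "jog_arm", "payload": {
  "increments": [0,0,0,0,0,2,0,0,0,0,0,0,0,0,0,0,0,0,0,0,0]
}}

```text
t: 25.95
ee_pos: [563.2, 270.7, 152.7]
orientation: [2.087, 2.348, 0.004]
ft_force: [-14.2, -5.3, 37.9]
width: 23.6
grasp_force: 30.0
```

Emit:
{"api": "jog_arm", "payload": {
  "increments": [0,0,0,0,0,-4,0,0,0,0,0,0,0,0,0,0,0,0,0,0,40,0,0,0,0,0,-1,100,0,0,0,0,0,0,100,0,0,0,0,0,0,100,0,0,0,0,0,-20,100,0,0,0,0,0,-50,100,0,0,0,0,0,-50,100,0,0,0,0,0,0,100]
}}

```text
t: 27.2
ee_pos: [565.4, 271.3, 278.3]
orientation: [2.085, 2.345, 0.014]
ft_force: [-0.3, -0.6, 0.4]
width: 87.9
grasp_force: 0.0
```

```bash
cat >> h.py <<'E'
def caps(*Bs):
    P,im=cloud("scene"); px=im["pixels"].astype(float); yel=(px[...,2]>1.6*px[...,0])&(px[...,2]>60)
    for B in Bs:
        q=P[(np.hypot(P[...,0]-B[0],P[...,1]-B[1])<70)&yel&(P[...,2]>60)]
        print(B,"caps",np.percentile(q[:,2],[50,90]).round(1),len(q))
    return im
E
python3 - <<'E'
from h import *
im=caps((537,-393)); S=(563.5,270,6.65); seat(S); seat((556.8,329.4,6.65))
u,v=map(int,proj(im,(600,270,100))); cv2.imwrite("pics/h6.png",cv2.convertScaleAbs(cv2.resize(im["pixels"][v-38:v+37,u-50:u+50],(800,600),interpolation=cv2.INTER_CUBIC),alpha=1.8))
for o in racks("scene")[0]: print(o[1:])
go(537,-393,222,0)
E
```

```text
(537, -393) caps [91.6 94.4] 246
scene cap top z90 [143.7 147.4] x [-49.5  48.9] y [-16.2  19.6]
 cap z +x/-x 147.1 147.8
 foot z 286 [67.7 71.2 75.6]
 latch x [53.5 66.9 80.7 92.5] z [ 69.   95.4 112.3]
scene cap top z90 [143.4 147.7] x [-51.   48.4] y [-15.8  18.7]
 cap z +x/-x 147.7 147.5
 foot z 68 [68.1 71.2 82.8]
 latch x [53.3 67.  80.7 92.7] z [ 69.5  95.8 112.4]
([675.0, -256.0], [50.0, 66.0], -89.1, 0, None, np.float64(75.0))
([537.0, -393.0], [44.0, 142.0], -0.1, 88, [541.7, -393.3, 138.8], np.float64(144.0))
t 27.4 at [562.1 269.7 271.2] psi 6.72 tilt [-0.002 -0.001] w 87.7 f [-0.8 -0.5 -0.5]
 turn z 6.72 shift (after turn) [-662.7  -25.1   49.2]
```

View pics/h6.png

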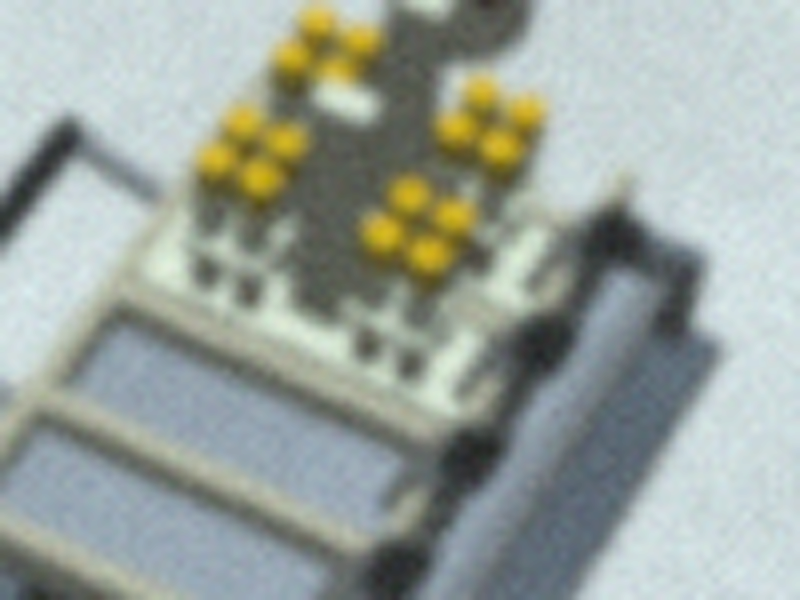

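Rack 2 is home: the caps are 53.0 mm above the bench level and the latch plate lies over the foot at (475,370). Next is the third rack.

Emit:
{"api": "jog_arm", "payload": {
  "increments": [0,0,6.7,0,0,0,100,0,0,0,-60.2,-2.3,0,100,0,0,0,-60.2,-2.3,0,100,0,0,0,-60.2,-2.3,0,100,0,0,0,-60.2,-2.3,0,100,0,0,0,-60.2,-2.3,0,100,0,0,0,-60.2,-2.3,0,100,0,0,0,-60.2,-2.3,10,100,0,0,0,-60.2,-2.3,10,100,0,0,0,-60.2,-2.3,10,100,0,0,0,-60.2,-2.3,10,100,0,0,0,-60.2,-2.3,10,100]
}}

```text
t: 28.9
ee_pos: [536.7, -393.6, 219.9]
orientation: [-2.219, -2.22, 0.0]
ft_force: [1.5, -0.5, 0.6]
width: 87.9
grasp_force: 0.0
```

Emit:
{"api": "jog_arm", "payload": {
  "increments": [0,0,0,0,0,0,100,0,0,0,0,0,0,100,0,0,0,0,0,0,100]
}}

```text
t: 29.28
ee_pos: [537.9, -390.6, 221.8]
orientation: [-2.219, -2.223, -0.0]
ft_force: [-0.4, 0.8, 0.4]
width: 87.5
grasp_force: 0.0
```

Run:
```python
from h import *
for o in racks("scene")[0]: print(o[1:])
go(537,-393,99,0)
```

```text
([675.0, -256.0], [50.0, 66.0], -89.8, 0, None, np.float64(75.0))
([538.0, -393.0], [44.0, 141.0], -0.0, 26, [548.3, -394.7, 127.1], np.float64(141.0))
t 29.32 at [ 538.1 -390.7  222.1] psi 0.11 tilt [-0.  0.] w 87.5 f [-0.3  0.4  0.2]
 turn z 0.11 shift (after turn) [ -2.3  -1.1 123.1]
```

Emit:
{"api": "jog_arm", "payload": {
  "increments": [0,0,0.1,-2.3,-0.8,0,100,0,0,0,0,0,10,100,0,0,0,0,0,40,80,0,0,0,0,0,40,60,0,0,0,0,0,28,50,0,0,0,0,0,5,50,0,0,0,0,0,0,50,0,0,0,0,0,0,0,0,0,0,0,0,0,0,0,0,0,0,0,0,0,0,0,0,0,0,0,0,0,0,0,0,0,0,0]
}}

```text
t: 30.82
ee_pos: [538.0, -395.0, 100.2]
orientation: [2.221, 2.218, 0.001]
ft_force: [2.4, 0.6, 6.3]
width: 24.1
grasp_force: 30.0
```

Emit:
{"api": "jog_arm", "payload": {
  "increments": [0,0,0,0,0,0,0,0,0,0,0,0,0,0,0,0,0,0,0,-10,0,0,0,0,0,0,-25,0,0,0,0,0,0,-40,0,0,0,0,0,0,-40,0,0,0,0,0,0,-35,0,0,0,0,0,0,0,0,0,0,0,0,0,0,0]
}}

```text
t: 31.95
ee_pos: [535.9, -393.7, 247.2]
orientation: [-2.221, -2.218, 0.001]
ft_force: [-0.2, 0.5, -3.5]
width: 23.6
grasp_force: 30.0
```

Run:
```python
from h import *
go(570.4,210.4,250,6.65)
```

```text
t 31.95 at [ 535.9 -393.7  247.2] psi -0.08 tilt [-0.002  0.002] w 23.6 f [-0.2  0.5 -3.5]
 turn z -6.73 shift (after turn) [596.1 104.2  -2.8]
```

Emit:
{"api": "jog_arm", "payload": {
  "increments": [0,0,-6.7,0,0,0,0,0,0,0,34,6,0,0,0,0,0,62,10.8,0,0,0,0,0,62,10.8,0,0,0,0,0,62,10.8,0,0,0,0,0,62,10.8,0,0,0,0,0,62,10.8,0,0,0,0,0,62,10.8,0,0,0,0,0,62,10.8,0,0,0,0,0,62,10.8,0,0,0,0,0,55,10,0,0,0,0,0,11,2,0,0]
}}

```text
t: 33.45
ee_pos: [570.4, 209.0, 246.4]
orientation: [-2.084, -2.348, 0.005]
ft_force: [-0.6, -0.2, -3.1]
width: 24.1
grasp_force: 30.0
```

Emit:
{"api": "jog_arm", "payload": {
  "increments": [0,0,0,0,0,0,0,0,0,0,0,0,0,0,0,0,0,0,0,0,0,0,0,0,0,0,0,0,0,0,0,0,0,0,0]
}}

```text
t: 34.08
ee_pos: [571.9, 205.7, 249.2]
orientation: [2.09, 2.345, 0.0]
ft_force: [-0.1, 0.5, -3.1]
width: 23.4
grasp_force: 30.0
```

Run:
```python
from h import *
np.set_printoptions(linewidth=250,precision=0,suppress=True)
im=get_image("scene");o,p,sy,R=state(); T=(p[0],p[1],sy); z=p[2]-80; print(np.arange(-14,14.1,1))
print("foot near edge",prof(im,T,(-60,-22,z),(60,-22,z),1))
print("foot +x edge",prof(im,T,(70,-15,z),(70,15,z),0))
np.set_printoptions(precision=2)
heldpose("scene")
go(570.4,210.4,210,6.65)
```

```text
[-14. -13. -12. -11. -10.  -9.  -8.  -7.  -6.  -5.  -4.  -3.  -2.  -1.   0.   1.   2.   3.   4.   5.   6.   7.   8.   9.  10.  11.  12.  13.  14.]
foot near edge [ 79.  78.  77.  74.  70.  66.  62.  59.  57.  56.  57.  60.  64.  70.  76.  84.  91.  97. 103. 107. 109. 110. 109. 107. 105. 102.  99.  96.  93.]
foot +x edge [124. 124. 124. 125. 125. 125. 124. 122. 120. 116. 111. 105.  98.  92.  88.  86.  87.  91.  97. 103. 109. 113. 115. 115. 114. 111. 106.  99.  91.]
scene caps 193 x [-49.5  22.7  48.9] y [-15.4   4.4  19.5] z [-30.7  -9.4  -4.3] slope 0.4
scene foot 596 x [-70.2   4.5  66.7] y [-20.4 -12.2  21.4] z [-100.   -82.5  -58.7] slope -0.4
 foot rect [-2.4  1.1] [141.6  47.4] 1.9
t 34.17 at [571.9 205.9 249.2] psi 6.6 tilt [0. 0.] w 23.8 f [ 0.6  0.3 -3.3]
 turn z -0.05 shift (after turn) [ 4.6 -0.9 39.2]
```

Emit:
{"api": "jog_arm", "payload": {
  "increments": [0,0,0,3.4,-1.2,10,0,0,0,0,0,0,30,0,0,0,0,0,0,10,0,0,0,0,0,0,8,0,0,0,0,0,0,6,0,0,0,0,0,0,6,0,0,0,0,0,0,6,0,0,0,0,0,0,5,0,0,0,0,0,0,0,0]
}}

```text
t: 35.3
ee_pos: [570.1, 209.3, 167.6]
orientation: [-2.089, -2.346, 0.001]
ft_force: [-0.5, -0.2, -3.9]
width: 23.5
grasp_force: 30.0
```

Emit:
{"api": "jog_arm", "payload": {
  "increments": [0,0,0,0,0,4,0,0,0,0,0,0,3,0,0,0,0,0,0,0,0]
}}

```text
t: 35.67
ee_pos: [570.2, 209.4, 160.7]
orientation: [-2.089, -2.346, 0.0]
ft_force: [-0.8, -0.6, -4.3]
width: 24.0
grasp_force: 30.0
```

Emit:
{"api": "jog_arm", "payload": {
  "increments": [0,0,0,0,0,4,0,0,0,0,0,0,3,0,0,0,0,0,0,0,0]
}}

```text
t: 36.05
ee_pos: [570.3, 209.4, 153.8]
orientation: [2.089, 2.346, -0.0]
ft_force: [-0.0, 0.1, -3.0]
width: 23.9
grasp_force: 30.0
```

Emit:
{"api": "jog_arm", "payload": {
  "increments": [0,0,0,0,0,3,0,0,0,0,0,0,3,0,0,0,0,0,0,0,0]
}}

```text
t: 36.42
ee_pos: [570.6, 210.3, 152.6]
orientation: [2.089, 2.346, 0.004]
ft_force: [-13.1, -0.7, 32.2]
width: 24.3
grasp_force: 30.0
```

Emit:
{"api": "jog_arm", "payload": {
  "increments": [0,0,0,0,0,1.5,0,0,0,0,0,0,0,0,0,0,0,0,0,0,0]
}}

```text
t: 36.8
ee_pos: [570.6, 210.3, 152.4]
orientation: [2.089, 2.346, 0.004]
ft_force: [-16.1, -3.1, 42.0]
width: 24.1
grasp_force: 30.0
```

Emit:
{"api": "jog_arm", "payload": {
  "increments": [0,0,0,0,0,-4,0,0,0,0,0,0,0,0,0,0,0,0,0,0,40,0,0,0,0,0,-1,100,0,0,0,0,0,0,100,0,0,0,0,0,0,100,0,0,0,0,0,-20,100,0,0,0,0,0,-50,100,0,0,0,0,0,-50,100,0,0,0,0,0,0,100,0,0,0,0,0,0,100]
}}

```text
t: 38.17
ee_pos: [569.7, 209.2, 270.9]
orientation: [-2.089, -2.346, 0.001]
ft_force: [-0.6, -0.4, -1.0]
width: 87.5
grasp_force: 0.0
```

Run:
```python
from h import *
for i in(1,2,3): seat((577.4-6.95*i,150.6+59.6*i,6.65))
for n in("top","scene"):
    P,im=cloud(n); px=im["pixels"].astype(float).sum(2)
    C=(577.4,150.4,6.65); a=np.radians(6.65); D=P-[C[0],C[1],0]
    X=D[...,0]*np.cos(a)+D[...,1]*np.sin(a); Y=-D[...,0]*np.sin(a)+D[...,1]*np.cos(a)
    m=(abs(X+133)<18)&(abs(Y-90)<75)&(P[...,2]>50)&(P[...,2]<95)&(px<200)
    print(n,m.sum(),"X",np.percentile(X[m],[5,50,95]).round(1),"Y",np.percentile(Y[m],[2,50,98]).round(1),"Z",np.percentile(P[...,2][m],[5,50,95]).round(1))
    if n=="scene":
        u,v=map(int,proj(im,(540,230,90))); cv2.imwrite("pics/h7.png",cv2.convertScaleAbs(cv2.resize(im["pixels"][v-50:v+50,u-65:u+65],(780,600),interpolation=cv2.INTER_CUBIC),alpha=1.8))
go(380,218,163,6.65)
```

```text
scene cap top z90 [143.6 147.6] x [-50.2  49.3] y [-16.3  18.2]
 cap z +x/-x 147.2 147.7
 foot z 290 [68.2 71.3 77.2]
 latch x [53.5 67.4 81.1 93.2] z [ 68.6  96.5 112.9]
scene cap top z90 [143.4 147.1] x [-51.3  47.8] y [-15.6  19.8]
 cap z +x/-x 147.0 147.1
 foot z 80 [68.8 71.9 81.4]
 latch x [53.  66.3 80.6 92.8] z [ 69.6  94.4 111.8]
scene cap top z90 [143.4 147.2] x [-50.4  48.8] y [-16.8  18.4]
 cap z +x/-x 147.1 147.3
 foot z 70 [68.7 72.2 81.4]
 latch x [53.4 67.1 81.1 93.2] z [ 69.4  95.8 112.7]Traceback (most recent call last):
  File "<stdin>", line 8, in <module>
    return _quantile_unchecked(
        a, q, axis, out, overwrite_input, method, keepdims, weights)
    return _ureduce(a,
                    func=_quantile_ureduce_func,
    ...<5 lines>...
                    overwrite_input=overwrite_input,
                    method=method)
    r = func(a, **kwargs)
    result = _quantile(arr,
                       quantiles=q,
    ...<2 lines>...
                       out=out,
                       weights=wgt)
    slices_having_nans = np.isnan(arr[-1, ...])
                                  ~~~^^^^^^^^^
IndexError: index -1 is out of bounds for axis 0 with size 0
```

Run:
```python
from h import *
P,im=cloud("scene"); px=im["pixels"].astype(float).sum(2)
C=(577.4,150.4,6.65); a=np.radians(6.65); D=P-[C[0],C[1],0]
X=D[...,0]*np.cos(a)+D[...,1]*np.sin(a); Y=-D[...,0]*np.sin(a)+D[...,1]*np.cos(a)
m=(abs(X+133)<20)&(abs(Y-90)<80)&(P[...,2]>50)&(P[...,2]<95)&(px<200)
print(m.sum(),"X",np.percentile(X[m],[5,50,95]).round(1),"Y",np.percentile(Y[m],[2,50,98]).round(1),"Z",np.percentile(P[...,2][m],[5,50,95]).round(1)) if m.any() else 0
it=get_image("top"); it["pixels"]=cv2.imread("pics/top0.png")
np.set_printoptions(linewidth=250,precision=0,suppress=True); print(np.arange(-14,14.1,1))
for n,i in(("top",it),("scene",im)):
    print(n,"bar x",prof(i,C,(-133,50,67),(-133,130,67),0))
    print(n,"bar y-",prof(i,C,(-133,30,67),(-133,30.1,67),1)); print(n,"bar y+",prof(i,C,(-133,150,67),(-133,150.1,67),1))
u,v=map(int,proj(im,(540,230,90))); cv2.imwrite("pics/h7.png",cv2.convertScaleAbs(cv2.resize(im["pixels"][v-50:v+50,u-65:u+65],(780,600),interpolation=cv2.INTER_CUBIC),alpha=1.8))
go(380,218,163,6.65)
```

```text
121 X [-135.2 -129.7 -126. ] Y [ 30.1  88.4 151.6] Z [65.7 72.3 77.4]
[-14. -13. -12. -11. -10.  -9.  -8.  -7.  -6.  -5.  -4.  -3.  -2.  -1.   0.   1.   2.   3.   4.   5.   6.   7.   8.   9.  10.  11.  12.  13.  14.]
top bar x [117. 118. 118. 116. 111. 101.  87.  73.  60.  49.  42.  38.  36.  35.  33.  32.  32.  34.  40.  52.  67.  84.  99. 108. 114. 116. 118. 118. 118.]
top bar y- [114. 114. 113. 112. 110. 108. 100.  92.  84.  73.  59.  46.  35.  33.  30.  28.  30.  32.  34.  36.  37.  38.  39.  38.  37.  36.  35.  34.  34.]
top bar y+ [ 35.  36.  37.  37.  37.  36.  36.  35.  36.  36.  36.  35.  33.  32.  31.  30.  29.  31.  38.  45.  52.  65.  77.  89.  98. 105. 112. 117. 116.]
scene bar x [119. 117. 113. 109. 103.  96.  88.  79.  69.  60.  52.  44.  39.  35.  33.  33.  35.  38.  44.  51.  60.  69.  79.  88.  96. 103. 109. 113. 116.]
scene bar y- [119. 119. 118. 117. 115. 113. 109. 104.  99.  92.  86.  79.  73.  65.  56.  47.  44.  42.  39.  36.  32.  33.  34.  35.  35.  34.  33.  32.  33.]
scene bar y+ [32. 33. 33. 33. 32. 31. 32. 32. 32. 31. 31. 31. 31. 32. 32. 33. 35. 37. 40. 44. 49. 55. 60. 65. 69. 76. 84. 91. 98.]
t 38.48 at [570. 209. 270.] psi 6.62 tilt [-0. -0.] w 87.5 f [-1.  0. -0.]
 turn z -0.03 shift (after turn) [  31. -188.  107.]
```

View pics/h7.png

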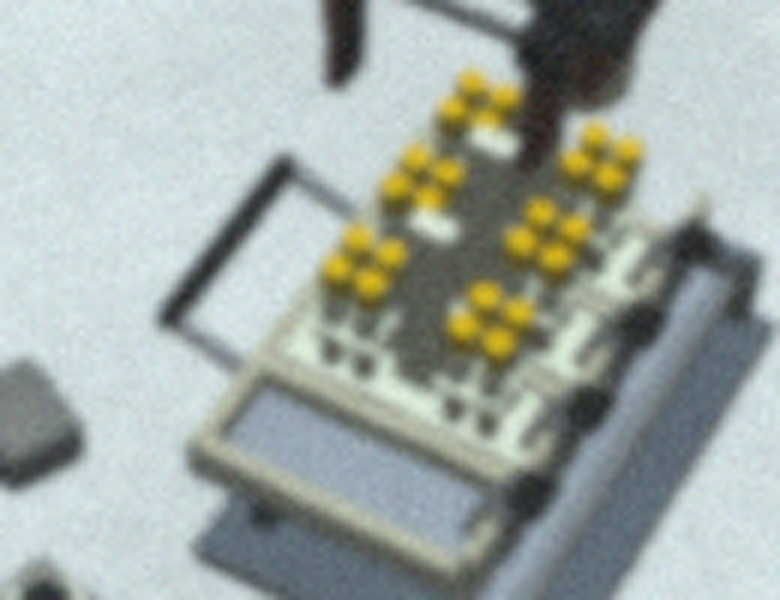

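All three racks sit in slots 1–3 with the latches over the feet at about (525,440), (575,350) and (625,265), and slot 0 is empty. The bar runs from (165,315) to (285,165). Now I'll go to the bar with the tool leaned back 30°.

Emit:
{"api": "jog_arm", "payload": {
  "increments": [0,0,0,10,-62,0,80,0,0,0,10,-62,0,60,0,0,0,11,-62,0,45,-10,0,0,0,0,0,36,-10,0,0,0,0,0,36,-10,0,0,0,0,0,36,0,0,0,0,0,0,36,0,0,0,0,0,0,36]
}}

```text
t: 39.48
ee_pos: [383.8, 218.9, 272.0]
orientation: [1.828, 2.052, 0.538]
ft_force: [-0.3, 0.6, 0.1]
width: 31.3
grasp_force: 0.0
```

```bash
cat >> h.py <<'E'
def bar(x,y,z,ex=0):
    "tool-axis shift to put the TCP at x,y,z, as the tool stands"
    o,p,s,R=state(); print("t",round(o["t"],2),"at",np.round(p,1),"psi",round(s,2),"zt",np.round(R[:,2],3),"q",np.round(o["qpos"],2),"w",round(o["width"],1),"f",np.round(o["ft_force"],1))
    print(" shift",np.round(R.T@(np.array([x,y,z])-p),1))
E
python3 - <<'E'
from h import *
bar(380,218,163); bar(444.4,225.5,50.5)
E
```

```text
t 39.48 at [383.8 218.9 272. ] psi 6.62 zt [ 0.489  0.055 -0.871] q [ 0.68 -0.1   2.25 -0.48  0.6   0.91] w 31.3 f [-0.3  0.6  0.1]
 shift [ -0.3 -57.   93. ]
t 39.48 at [383.8 218.9 272. ] psi 6.62 zt [ 0.489  0.055 -0.871] q [ 0.68 -0.1   2.25 -0.48  0.6   0.91] w 31.3 f [-0.3  0.6  0.1]
 shift [-1.000e-01 -5.590e+01  2.228e+02]
```

Emit:
{"api": "jog_arm", "payload": {
  "increments": [0,0,0,0,-28,46,36,0,0,0,0,-28,46,36,0,0,0,0,0,20,36,0,0,0,0,0,0,36,0,0,0,0,0,0,36]
}}

```text
t: 40.1
ee_pos: [393.9, 217.9, 159.7]
orientation: [1.826, 2.04, 0.54]
ft_force: [-0.1, 0.5, -0.7]
width: 31.7
grasp_force: 0.0
```

Run:
```python
from h import *
bar(444.4,225.5,50.5)
```

```text
t 40.1 at [393.9 217.9 159.7] psi 6.42 zt [ 0.497  0.049 -0.867] q [ 0.66  0.17  2.35 -1.03  0.32  1.49] w 31.7 f [-0.1  0.5 -0.7]
 shift [  2.7 -10.3 120.1]
```

Emit:
{"api": "jog_arm", "payload": {
  "increments": [7.5,0,0,0,0,0,36,7.5,0,0,0,0,0,36,0,0,0,0,0,0,36,0,0,0,0,0,0,36]
}}

```text
t: 40.6
ee_pos: [396.6, 210.1, 159.2]
orientation: [1.904, 2.104, 0.379]
ft_force: [0.0, -0.2, 0.7]
width: 31.5
grasp_force: 0.0
```

Run:
```python
from h import *
bar(437.5,224.7,57.3)
```

```text
t 40.6 at [396.6 210.1 159.2] psi 6.06 zt [ 0.375  0.008 -0.927] q [ 0.6   0.17  2.27 -0.52  0.42  0.95] w 31.5 f [ 0.  -0.2  0.7]
 shift [ 13.7   1.1 109.9]
```

```bash
cat >> h.py <<'E'
def to(x,y,z,tilt,psi=6.65):
    from scipy.spatial.transform import Rotation as Ro
    o,p,s,R=state(); a=np.radians(psi); b=np.radians(tilt); c=np.array([np.cos(a),np.sin(a),0]); up=np.array([0,0,1.])
    xt=np.array([-np.sin(a),np.cos(a),0]); zt=np.sin(b)*c-np.cos(b)*up; Rt=np.stack([xt,np.cross(zt,xt),zt],1)
    print("t",round(o["t"],2),"at",np.round(p,1),"q",np.round(o["qpos"],2),"w",round(o["width"],1),"f",np.round(o["ft_force"],1),"gf",round(float(o["grasp_force"]),1))
    print(" turn",np.round(np.degrees(Ro.from_matrix(R.T@Rt).as_rotvec()),1),"shift after",np.round(Rt.T@(np.array([x,y,z])-p),1))
E
python3 - <<'E'
from h import *
to(437.5,224.7,57.3,15)
E
```

```text
t 40.6 at [396.6 210.1 159.2] q [ 0.6   0.17  2.27 -0.52  0.42  0.95] w 31.5 f [ 0.  -0.2  0.7] gf 0.0
 turn [ 7.   2.  -0.7] shift after [  9.7  14.5 109.4]
```

Emit:
{"api": "jog_arm", "payload": {
  "increments": [2.3,0.7,-0.2,0,0,0,36,2.3,0.7,-0.2,0,0,0,36,2.4,0.6,-0.3,0,0,0,36,0,0,0,3,5,10,36,0,0,0,3,5,10,36,0,0,0,3,4,10,36,0,0,0,0,0,0,36,0,0,0,0,0,0,36]
}}

```text
t: 41.6
ee_pos: [416.1, 221.7, 132.9]
orientation: [1.964, 2.21, 0.286]
ft_force: [-0.5, -0.9, 0.3]
width: 31.6
grasp_force: 0.0
```

Run:
```python
from h import *
to(437.5,224.7,57.3,15)
```

```text
t 41.6 at [416.1 221.7 132.9] q [ 0.53  0.27  2.18 -0.23  0.47  0.61] w 31.6 f [-0.5 -0.9  0.3] gf 0.0
 turn [-0.2  0.   0.1] shift after [ 0.5  1.3 78.6]
```

Emit:
{"api": "jog_arm", "payload": {
  "increments": [0,0,0,0.5,1.3,15,36,0,0,0,0,0,16,36,0,0,0,0,0,16,36,0,0,0,0,0,16,36,0,0,0,0,0,10,36,0,0,0,0,0,0,36,0,0,0,0,0,0,36]
}}

```text
t: 42.48
ee_pos: [436.2, 224.7, 63.2]
orientation: [1.964, 2.209, 0.287]
ft_force: [0.3, 0.6, 0.3]
width: 31.5
grasp_force: 0.0
```

Run:
```python
from h import *
to(437.5,224.7,57.3,15)
```

```text
t 42.48 at [436.2 224.7  63.2] q [ 0.51  0.44  2.17 -0.34  0.3   0.71] w 31.5 f [0.3 0.6 0.3] gf 0.0
 turn [-0.2 -0.   0.1] shift after [-0.1 -0.3  6. ]
```

Emit:
{"api": "jog_arm", "payload": {
  "increments": [0,0,0,0,0,5,36,0,0,0,0,0,3,36,0,0,0,0,0,0,36,0,0,0,0,0,0,0,0,0,0,0,0,0,0,0,0,0,0,0,0,0,0,0,0,0,0,0,0]
}}

```text
t: 43.35
ee_pos: [440.2, 225.6, 56.0]
orientation: [1.963, 2.208, 0.292]
ft_force: [6.8, -1.1, -1.7]
width: 13.1
grasp_force: 30.0
```

Run:
```python
from h import *
to(437.5,224.7,57.3,15)
# arc of the bar: relative positions in tool axes (tilt 15 fixed), hinge 234 away, bar 22 above it
r=234; e0=np.arcsin(22/234)
prev=None
for th in (0,5,10,15,20,25,30,35,40,42,44,46):
    e=e0+np.radians(th); dx=r*np.cos(e0)-r*np.cos(e); dz=r*np.sin(e)-22; t=np.radians(15)
    w=np.array([np.cos(t)*dx+np.sin(t)*dz, np.sin(t)*dx-np.cos(t)*dz])
    print(th,np.round([dx,dz],1),"tool y,z",np.round(w,1),"step",None if prev is None else np.round(w-prev,1)); prev=w
```

```text
t 43.35 at [440.2 225.6  56. ] q [ 0.51  0.46  2.17 -0.36  0.28  0.73] w 13.1 f [ 6.8 -1.1 -1.7] gf 30.0
 turn [ 0.  -0.1  0.1] shift after [-0.6 -2.4 -2. ]
0 [0. 0.] tool y,z [0. 0.] step None
5 [ 2.8 20.2] tool y,z [  7.9 -18.8] step [  7.9 -18.8]
10 [ 7.4 40.1] tool y,z [ 17.5 -36.8] step [  9.6 -18. ]
15 [13.6 59.5] tool y,z [ 28.6 -54. ] step [ 11.1 -17.1]
20 [21.6 78.4] tool y,z [ 41.1 -70.1] step [ 12.5 -16.1]
25 [31.1 96.4] tool y,z [ 55.  -85.1] step [ 13.9 -15. ]
30 [ 42.2 113.5] tool y,z [ 70.2 -98.7] step [ 15.1 -13.7]
35 [ 54.7 129.6] tool y,z [  86.4 -111.1] step [ 16.3 -12.3]
40 [ 68.6 144.6] tool y,z [ 103.7 -121.9] step [ 17.3 -10.8]
42 [ 74.6 150.2] tool y,z [ 110.9 -125.8] step [ 7.2 -3.9]
44 [ 80.7 155.7] tool y,z [ 118.2 -129.5] step [ 7.3 -3.7]
46 [ 87.  160.9] tool y,z [ 125.6 -132.9] step [ 7.4 -3.4]
```

Emit:
{"api": "jog_arm", "payload": {
  "increments": [0,0,0,0,5,-9.4,0,0,0,0,0,5,-9.4,0,0,0,0,0,4.8,-9,0,0,0,0,0,4.8,-9,0,0,0,0,0,5.6,-8.6,0,0,0,0,0,5.6,-8.6,0,0,0,0,0,6.2,-8,0,0,0,0,0,6.2,-8,0,0,0,0,0,7,-7.5,0,0,0,0,0,7,-7.5,0]
}}

```text
t: 44.6
ee_pos: [467.8, 228.5, 150.1]
orientation: [1.969, 2.212, 0.278]
ft_force: [-9.6, 8.2, -8.0]
width: 13.1
grasp_force: 30.0
```

```bash
cat >> h.py <<'E'
def ang():
    "cradle angle from the tool, bar grasped d mm behind TCP"
    o,p,s,R=state(); b0=np.array([440.2,225.6,56.0]); c=np.array([np.cos(np.radians(6.65)),np.sin(np.radians(6.65)),0])
    d=p-b0; dx=d@c; dz=d[2]; hx=232.96-dx; hz=22+dz; print("th",np.degrees(np.arctan2(hz,hx)-np.arcsin(22/234)).round(2),"r",np.hypot(hx,hz).round(1),"t",round(o["t"],2),"f",np.round(o["ft_force"],1),"w",round(o["width"],1),"gf",o["grasp_force"],"q",np.round(o["qpos"],2))
E
python3 -c "
from h import *
ang(); to(437.5,224.7,57.3,15)"
```

```text
th 24.1 r 235.8 t 44.6 f [-9.6  8.2 -8. ] w 13.1 gf 29.994776844978333 q [ 0.49  0.3   2.07 -0.17  0.55  0.51]
t 44.6 at [467.8 228.5 150.1] q [ 0.49  0.3   2.07 -0.17  0.55  0.51] w 13.1 f [-9.6  8.2 -8. ] gf 30.0
 turn [-0.6  0.   0. ] shift after [ -0.3 -53.5  81.7]
```

Emit:
{"api": "jog_arm", "payload": {
  "increments": [0,0,0,0,7.6,-6.9,0,0,0,0,0,7.6,-6.9,0,0,0,0,0,8.1,-6.1,0,0,0,0,0,8.1,-6.1,0,0,0,0,0,8.7,-5.4,0,0,0,0,0,8.7,-5.4,0,0,0,0,0,7.2,-3.9,0,0,0,0,0,3.7,-1.9,0,0,0,0,0,0,0,0,0,0,0,0,0,0,0,0,0,0,0,0,0,0]
}}

```text
t: 45.98
ee_pos: [511.5, 233.1, 207.5]
orientation: [1.971, 2.215, 0.272]
ft_force: [-31.8, -0.3, 25.0]
width: 12.6
grasp_force: 30.0
```

```bash
python3 -c "
from h import *
ang()
im=get_image('scene'); u,v=map(int,proj(im,(540,230,120))); cv2.imwrite('pics/h8.png',cv2.convertScaleAbs(cv2.resize(im['pixels'][v-70:v+50,u-80:u+80],(800,600),interpolation=cv2.INTER_CUBIC),alpha=1.8))"
```

```text
th 41.69 r 236.9 t 45.98 f [-31.8  -0.3  25. ] w 12.6 gf 30.011285841464996 q [ 0.45  0.26  1.94 -0.13  0.71  0.42]
```

View pics/h8.png

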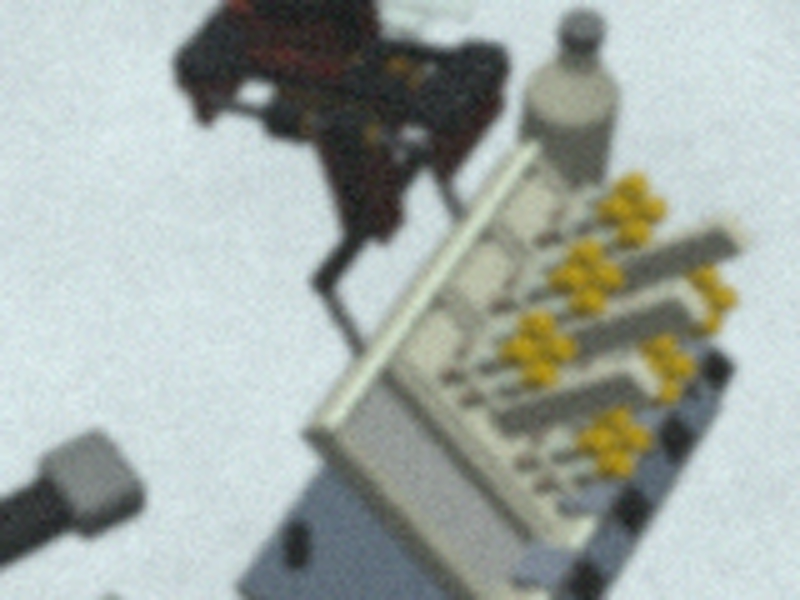

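The cradle is up with the racks still locked in. I'll check the angle from depth.

```bash
cat >> h.py <<'E'
def tilt():
    P,im=cloud("scene"); C=(577.4,150.4); a=np.radians(6.65); D=P-[C[0],C[1],0]
    X=D[...,0]*np.cos(a)+D[...,1]*np.sin(a); Y=-D[...,0]*np.sin(a)+D[...,1]*np.cos(a); Z=P[...,2]
    for y0 in(-15,0,12):
        m=(abs(Y-y0)<8)&(X>-60)&(X<70)&(Z>25)&(Z<260); x,z=X[m],Z[m]
        for _ in range(6):
            c=np.polyfit(x,z,1); k=abs(z-np.polyval(c,x))<8
            if k.sum()>15: x,z=x[k],z[k]
        print("slot0 floor y",y0,len(x),"tilt deg",np.degrees(np.arctan(-c[0])).round(1),"span",x.min().round(),x.max().round(),end="; ")
    print()
E
python3 -c "
from h import *
tilt(); ang()"
```

```text
slot0 floor y -15 93 tilt deg -26.9 span -53.0 69.0; slot0 floor y 0 173 tilt deg 41.8 span -32.0 70.0; slot0 floor y 12 169 tilt deg 41.9 span -32.0 70.0; 
th 41.68 r 236.9 t 46.08 f [-30.8  -1.1  25.3] w 13.5 gf 30.011236667633057 q [ 0.45  0.26  1.94 -0.13  0.71  0.42]
```

Emit:
{"api": "jog_arm", "payload": {
  "increments": [0,0,0,0,0.8,-3.4,0,0,0,0,0,0,0,0,0,0,0,0,0,0,0,0,0,0,0,0,0,0,0,0,0,0,0,0,0,0,0,0,0,0,0,0,0,0,0,0,0,0,0,0,0,0,0,0,0,0,0,0,0,0,0,0,0,0,0,0,0,0,0,0,0,0,0,0,0,0,0]
}}

```text
t: 47.45
ee_pos: [514.6, 233.4, 210.8]
orientation: [1.968, 2.212, 0.278]
ft_force: [-13.1, 0.1, 8.4]
width: 13.2
grasp_force: 30.0
```

```bash
python3 -c "
from h import *
ang(); tilt(); to(437.5,224.7,57.3,15)"
```

```text
th 42.79 r 237.2 t 47.45 f [-13.1   0.1   8.4] w 13.2 gf 30.002464950084686 q [ 0.45  0.26  1.94 -0.13  0.71  0.42]
slot0 floor y -15 90 tilt deg -36.9 span -53.0 68.0; slot0 floor y 0 181 tilt deg 42.3 span -32.0 69.0; slot0 floor y 12 176 tilt deg 42.8 span -31.0 70.0; 
t 47.5 at [514.6 233.5 210.8] q [ 0.45  0.26  1.94 -0.13  0.71  0.42] w 13.1 f [-13.2   0.8   7.5] gf 30.0
 turn [-0.6  0.1  0.1] shift after [   0.2 -114.7  128.2]
```

Emit:
{"api": "jog_arm", "payload": {
  "increments": [0,0,0,0,-4.5,5.3,0,0,0,0,0,-7.2,3.9,0,0,0,0,0,-8.7,5.4,0,0,0,0,0,-8.7,5.4,0,0,0,0,0,-8.1,6.1,0,0,0,0,0,-8.1,6.1,0,0,0,0,0,-7.6,6.9,0,0,0,0,0,-7.6,6.9,0,0,0,0,0,-7,7.5,0,0,0,0,0,-7,7.5,0,0,0,0,0,-6.2,8,0,0,0,0,0,-6.2,8,0]
}}

```text
t: 49.0
ee_pos: [453.0, 226.3, 114.5]
orientation: [1.964, 2.21, 0.285]
ft_force: [-2.1, -1.9, -1.3]
width: 13.5
grasp_force: 30.0
```

Emit:
{"api": "jog_arm", "payload": {
  "increments": [0,0,0,0,-5.6,8.6,0,0,0,0,0,-5.6,8.6,0,0,0,0,0,-4.8,9,0,0,0,0,0,-4.8,9,0,0,0,0,0,-5,9.4,0,0,0,0,0,-3,9.4,0,0,0,0,0,0,0,0,0,0,0,0,0,0,0]
}}

```text
t: 50.0
ee_pos: [440.8, 225.5, 55.6]
orientation: [1.964, 2.209, 0.288]
ft_force: [2.4, 0.2, -7.6]
width: 13.0
grasp_force: 30.0
```

```bash
python3 -c "
from h import *
ang(); to(440.2,225.6,56,15); tilt()"
```

```text
th -0.07 r 233.4 t 50.0 f [ 2.4  0.2 -7.6] w 13.0 gf 29.998276233673096 q [ 0.51  0.46  2.17 -0.35  0.29  0.72]
t 50.0 at [440.8 225.5  55.6] q [ 0.51  0.46  2.17 -0.35  0.29  0.72] w 13.0 f [ 2.4  0.2 -7.6] gf 30.0
 turn [-0.1 -0.   0.1] shift after [ 0.1 -0.4 -0.5]
slot0 floor y -15 22 tilt deg -0.5 span -60.0 25.0; slot0 floor y 0 168 tilt deg 0.4 span -60.0 62.0; slot0 floor y 12 153 tilt deg -0.0 span -58.0 54.0;
```

Emit:
{"api": "jog_arm", "payload": {
  "increments": [0,0,0,0,0,0,20,0,0,0,0,0,0,30,0,0,0,0,0,0,30,0,0,0,0,0,0,30,0,0,0,0,0,0,30,0,0,0,0,0,0,30,0,0,0,0,0,0,30,0,0,0,0,0,0,0,0,0,0,0,0,0,0,0,0,0,0,0,0,0,0,0,0,0,0,0,0]
}}

```text
t: 51.42
ee_pos: [440.3, 225.1, 55.8]
orientation: [1.964, 2.209, 0.287]
ft_force: [1.8, -0.6, -1.2]
width: 13.7
grasp_force: 30.0
```

```bash
python3 -c "
from h import *
ang(); to(440.2,225.6,56,15)"
```

```text
th -0.04 r 233.9 t 51.42 f [ 1.8 -0.6 -1.2] w 13.7 gf 29.999875724315643 q [ 0.51  0.46  2.17 -0.35  0.29  0.72]
t 51.42 at [440.3 225.1  55.8] q [ 0.51  0.46  2.17 -0.35  0.29  0.72] w 13.7 f [ 1.8 -0.6 -1.2] gf 30.0
 turn [-0.2 -0.   0.1] shift after [ 0.5 -0.  -0.2]
```

Settled and regripped at level. Second raise:

Emit:
{"api": "jog_arm", "payload": {
  "increments": [0,0,0,0,4,-9.4,0,0,0,0,0,4,-9.4,0,0,0,0,0,4.8,-9,0,0,0,0,0,4.8,-9,0,0,0,0,0,5.6,-8.6,0,0,0,0,0,5.6,-8.6,0,0,0,0,0,6.2,-8,0,0,0,0,0,6.2,-8,0,0,0,0,0,7,-7.5,0,0,0,0,0,7,-7.5,0]
}}

```text
t: 52.68
ee_pos: [468.7, 228.2, 151.4]
orientation: [1.967, 2.211, 0.28]
ft_force: [-6.7, 5.5, -7.6]
width: 13.4
grasp_force: 30.0
```

Emit:
{"api": "jog_arm", "payload": {
  "increments": [0,0,0,0,7.6,-7.2,0,0,0,0,0,7.6,-7.2,0,0,0,0,0,8.1,-6.5,0,0,0,0,0,8.1,-6.5,0,0,0,0,0,8.7,-5.8,0,0,0,0,0,8.7,-5.8,0,0,0,0,0,7.2,-4.3,0,0,0,0,0,4.5,-3,0,0,0,0,0,0,0,0,0,0,0,0,0,0,0]
}}

```text
t: 53.92
ee_pos: [515.2, 233.8, 212.6]
orientation: [1.967, 2.211, 0.282]
ft_force: [-11.0, 1.9, 5.8]
width: 13.0
grasp_force: 30.0
```

```bash
python3 -c "
from h import *
ang(); tilt(); to(440.2,225.6,56,15)"
```

```text
th 43.19 r 238.1 t 53.92 f [-11.    1.9   5.8] w 13.0 gf 30.001521706581116 q [ 0.45  0.26  1.93 -0.13  0.71  0.42]
slot0 floor y -15 100 tilt deg -31.6 span -53.0 68.0; slot0 floor y 0 171 tilt deg 43.1 span -30.0 69.0; slot0 floor y 12 170 tilt deg 43.8 span -28.0 69.0; 
t 53.98 at [515.2 233.8 212.5] q [ 0.45  0.26  1.93 -0.13  0.71  0.42] w 13.3 f [-12.1   1.5   5.2] gf 30.0
 turn [-0.5  0.   0. ] shift after [   0.5 -113.4  131.7]
```

Held at 43°. Holding 1.5 s, then lowering.

Emit:
{"api": "jog_arm", "payload": {
  "increments": [0,0,0,0,0,0,0,0,0,0,0,0,0,0,0,0,0,0,0,0,0,0,0,0,0,0,0,0,0,0,0,0,0,0,0,0,0,0,0,0,0,0,0,0,0,0,0,0,0,0,0,0,0,0,0,0,0,0,0,0,0,0,0,0,0,0,0,0,0,0,0,0,0,0,0,0,0]
}}

```text
t: 55.35
ee_pos: [515.1, 233.8, 212.5]
orientation: [1.967, 2.211, 0.282]
ft_force: [-11.4, 2.6, 5.1]
width: 13.3
grasp_force: 30.0
```

Emit:
{"api": "jog_arm", "payload": {
  "increments": [0,0,0,0,-4.5,5.3,0,0,0,0,0,-7.2,4.2,0,0,0,0,0,-8.7,5.6,0,0,0,0,0,-8.7,5.6,0,0,0,0,0,-8.1,6.2,0,0,0,0,0,-8.1,6.2,0,0,0,0,0,-7.6,6.9,0,0,0,0,0,-7.6,6.9,0,0,0,0,0,-7,7.5,0,0,0,0,0,-7,7.5,0,0,0,0,0,-6.2,8,0,0,0,0,0,-6.2,8,0]
}}

```text
t: 56.85
ee_pos: [452.6, 226.5, 114.9]
orientation: [1.965, 2.21, 0.285]
ft_force: [-5.4, 3.2, -0.4]
width: 13.2
grasp_force: 30.0
```

Emit:
{"api": "jog_arm", "payload": {
  "increments": [0,0,0,0,-5.6,8.6,0,0,0,0,0,-5.6,8.6,0,0,0,0,0,-4.8,9,0,0,0,0,0,-4.8,9,0,0,0,0,0,-4,9.4,0,0,0,0,0,-3,8.5,0,0,0,0,0,0,0,0,0,0,0,0,0,0,0]
}}

```text
t: 57.85
ee_pos: [440.5, 225.0, 56.3]
orientation: [1.964, 2.21, 0.285]
ft_force: [-3.8, 4.7, -6.7]
width: 13.0
grasp_force: 30.0
```

```bash
python3 -c "
from h import *
ang(); to(440.2,225.6,56,15)"
```

```text
th 0.08 r 233.8 t 57.85 f [-3.8  4.7 -6.7] w 13.0 gf 29.996698200702667 q [ 0.51  0.46  2.17 -0.35  0.29  0.72]
t 57.85 at [440.5 225.   56.3] q [ 0.51  0.46  2.17 -0.35  0.29  0.72] w 13.0 f [-3.8  4.7 -6.7] gf 30.0
 turn [-0.2  0.   0.1] shift after [ 0.7 -0.3  0.3]
```

Emit:
{"api": "jog_arm", "payload": {
  "increments": [0,0,0,0,0,0,20,0,0,0,0,0,0,33,0,0,0,0,0,0,33,0,0,0,0,0,0,33,0,0,0,0,0,0,33,0,0,0,0,0,-8,33,0,0,0,0,0,-16,33,0,0,0,0,0,-30,33,0,0,0,0,0,-40,20,0,0,0,0,0,-40,0,0,0,0,0,0,0,0]
}}

```text
t: 59.22
ee_pos: [407.9, 222.1, 188.9]
orientation: [1.962, 2.208, 0.295]
ft_force: [-0.2, -0.8, 0.7]
width: 2.7
grasp_force: 0.0
```

```bash
python3 -c "
from h import *
tilt(); to(492,4,110,0,0)
for i in(1,2,3): seat((577.4-6.95*i,150.6+59.6*i,6.65))
it=get_image('top'); 
for n in('top','scene'):
    im=get_image(n); P,_=cloud(n,im); p=im['pixels'].astype(float).sum(2)
    m=(abs(P[...,0]-492)<16)&(abs(P[...,1]-4)<16)&(p<150)&(P[...,2]>38); print(n,m.sum(),P[m].mean(0).round(1) if m.any() else '')
"
```

```text
slot0 floor y -15 23 tilt deg -0.2 span -60.0 24.0; slot0 floor y 0 168 tilt deg 0.3 span -60.0 62.0; slot0 floor y 12 165 tilt deg -0.2 span -59.0 54.0; 
t 59.27 at [407.4 221.7 187.4] q [ 0.54  0.15  2.16 -0.19  0.6   0.57] w 0.9 f [-0.7 -0.3  0.9] gf 0.0
 turn [15.  -1.   6.7] shift after [-217.7   84.6   77.4]
scene cap top z90 [143.6 147.6] x [-45.5  52.3] y [-16.3  18. ]
 cap z +x/-x 147.4 147.5
 foot z 269 [68.1 71.2 77.1]
 latch x [52.2 57.9 78.7 92. ] z [ 69.3 100.  113. ]
scene cap top z90 [143.2 147.2] x [-46.3  53.4] y [-16.7  19.7]
 cap z +x/-x 147.2 146.6
 foot z 59 [68.4 72.2 81.9]
 latch x [52.1 57.  76.3 91.4] z [ 69.8  97.2 112.9]
scene cap top z90 [143.  146.6] x [-46.1  52.8] y [-16.1  17.8]
 cap z +x/-x 145.8 146.9
 foot z 50 [68.  71.7 83. ]
 latch x [52.3 61.1 79.5 92. ] z [ 68.7  99.3 113.8]
top 36 [490.7   3.2  45.6]
scene 44 [493.1   3.9  45.7]
```

```bash
python3 -c "
from h import *
P,im=cloud('scene'); a=np.radians(6.65)
for i in range(4):
    D=P-[577.4-6.95*i,150.6+59.6*i,0]; X=D[...,0]*np.cos(a)+D[...,1]*np.sin(a); Y=-D[...,0]*np.sin(a)+D[...,1]*np.cos(a); Z=P[...,2]
    for lo,hi in((78,86),(86,94),(94,102)):
        m=(abs(Y)<9)&(X>45)&(X<110)&(Z>lo)&(Z<hi); print(i,lo,m.sum(),np.percentile(X[m],[5,25,50,75]).round(1) if m.sum()>3 else '',end=' | ')
    print()
it=get_image('top'); u,v=map(int,proj(it,(600,240,90)))
A=cv2.resize(it['pixels'][v-30:v+45,u-50:u+50],(800,600),interpolation=cv2.INTER_CUBIC); cv2.imwrite('pics/t9.png',cv2.convertScaleAbs(A,alpha=1.8))"
```

```text
0 78 9 [63.8 65.  85.1 85.5] | 0 86 7 [64.2 65.6 66.4 68.4] | 0 94 7 [71.4 72.8 75.2 80.7] | 
1 78 10 [57.2 62.3 65.1 84.9] | 1 86 7 [52.4 59.5 68.  69.4] | 1 94 7 [58.9 71.8 73.5 79.5] | 
2 78 6 [52.1 55.4 62.6 64.6] | 2 86 8 [65.8 67.4 69.5 85. ] | 2 94 10 [52.1 54.8 70.9 73.4] | 
3 78 8 [54.8 62.3 64.2 84.8] | 3 86 5 [55.4 67.1 68.6 84.1] | 3 94 11 [53.4 61.7 71.2 73.7] |
```

View pics/t9.png

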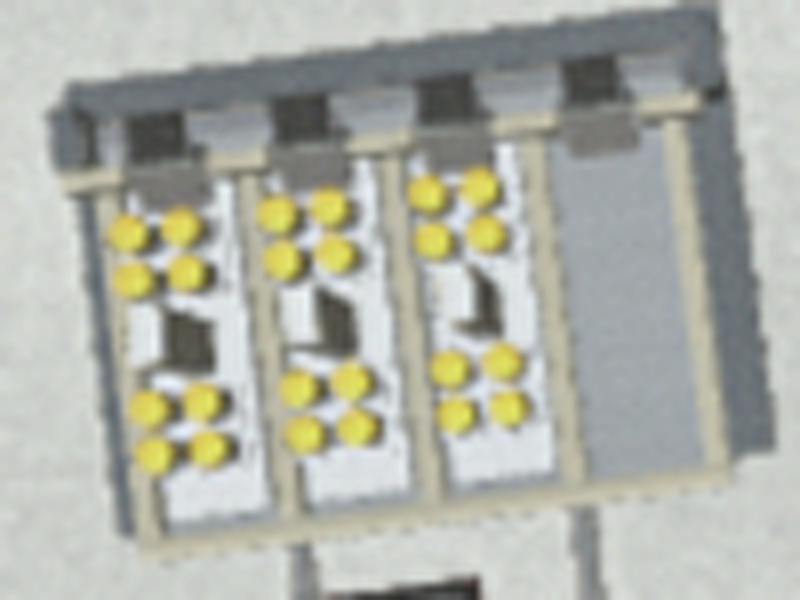

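All three latches lie over the feet and line up with the shut latch of empty slot 0 at (600,130). The cradle is level. Now the start button.

Emit:
{"api": "jog_arm", "payload": {
  "increments": [3.75,-0.25,1.7,0,0,0,0,3.75,-0.25,1.7,0,0,0,0,3.75,-0.25,1.7,0,0,0,0,3.75,-0.25,1.6,0,0,0,0,0,0,0,-43.5,17,0,0,0,0,0,-43.5,17,0,0,0,0,0,-43.5,17,0,0,0,0,0,-43.5,17,0,0,0,0,0,-43.5,17,0,0,0,0,0,0,0,0,0,0,0,0,0,0,0,0]
}}

```text
t: 61.05
ee_pos: [491.3, 3.9, 185.6]
orientation: [-2.222, -2.219, 0.008]
ft_force: [-0.5, 0.0, -0.8]
width: 0.3
grasp_force: 0.0
```

```bash
python3 -c "
from h import *
to(492,3.6,60,0,0)"
```

```text
t 61.05 at [491.3   3.9 185.6] q [-0.01  0.28  1.95 -0.    0.92 -0.01] w 0.3 f [-0.5  0.  -0.8] gf 0.0
 turn [-0.3  0.1 -0.1] shift after [ -0.3   0.7 125.6]
```

Emit:
{"api": "jog_arm", "payload": {
  "increments": [0,0,0,-0.3,0.7,40,0,0,0,0,0,0,45,0,0,0,0,0,0,35,0,0,0,0,0,0,8,0,0,0,0,0,0,4,0,0,0,0,0,0,2,0,0,0,0,0,0,0,0]
}}

```text
t: 61.92
ee_pos: [492.8, 3.1, 53.0]
orientation: [2.221, 2.221, -0.005]
ft_force: [-0.1, 0.1, 0.5]
width: 0.1
grasp_force: 0.0
```

Emit:
{"api": "jog_arm", "payload": {
  "increments": [0,0,0,0,0,2,0,0,0,0,0,0,2,0,0,0,0,0,0,2,0,0,0,0,0,0,1.5,0,0,0,0,0,0,0,0,0,0,0,0,0,0,0]
}}

```text
t: 62.68
ee_pos: [492.2, 2.9, 44.7]
orientation: [-2.222, -2.22, 0.007]
ft_force: [-0.4, 1.0, 2.1]
width: 0.5
grasp_force: 1.1
```

Emit:
{"api": "jog_arm", "payload": {
  "increments": [0,0,0,0,0,2,0,0,0,0,0,0,2,0,0,0,0,0,0,1,0,0,0,0,0,0,0,0]
}}

```text
t: 63.18
ee_pos: [492.2, 3.0, 40.2]
orientation: [-2.222, -2.221, 0.006]
ft_force: [-2.1, 0.0, 13.1]
width: 0.7
grasp_force: 6.3
```

Emit:
{"api": "jog_arm", "payload": {
  "increments": [0,0,0,0,0,1,0,0,0,0,0,0,1,0,0,0,0,0,0,0,0,0,0,0,0,0,0,0]
}}

```text
t: 63.68
ee_pos: [492.3, 2.9, 39.7]
orientation: [-2.222, -2.221, 0.006]
ft_force: [-8.1, -0.5, 34.3]
width: 0.8
grasp_force: 17.3
```

The button hit its hard stop: 6 mm of travel, then the force rose steeply. Retreating.

Emit:
{"api": "jog_arm", "payload": {
  "increments": [0,0,0,0,0,-4,0,0,0,0,0,0,-20,0,0,0,0,0,0,-50,0,0,0,0,0,0,-50,0,0,0,0,0,0,-40,0,0,0,0,0,0,0,0,0,0,0,0,0,0,0]
}}

```text
t: 64.55
ee_pos: [492.0, 3.4, 200.8]
orientation: [-2.221, -2.22, 0.008]
ft_force: [0.0, -0.2, -0.6]
width: 0.4
grasp_force: 0.0
```

```bash
python3 -c "
from h import *
tilt(); caps((570.4,210),(563.5,270),(556.8,329))
for t in('pipette_pot','scanner','wash_bottle','specimen_cup'): r=models.look_for(t,'scene')[:1]; print(t,[np.round(x['centre']).tolist() for x in r])
print(get_obs()['ft_force'])
im=get_image('scene'); im0=cv2.imread('pics/scene0.png'); 
d=cv2.absdiff(cv2.GaussianBlur(im['pixels'],(0,0),2),cv2.GaussianBlur(im0,(0,0),2)).max(2)
for n,p in dict(pot=(752,-124,60),scan=(387,72,20),bottle=(487,480,80),cup=(688,-260,35),timer=(491,5,30)).items():
    u,v=map(int,proj(im,p)); print(n,d[v-12:v+13,u-12:u+13].max())
from workcell import job
print(job.close_job())"
```

```text
slot0 floor y -15 28 tilt deg -8.9 span -58.0 64.0; slot0 floor y 0 172 tilt deg 0.6 span -59.0 62.0; slot0 floor y 12 160 tilt deg 0.1 span -60.0 54.0; 
(570.4, 210) caps [143.9 147.5] 315
(563.5, 270) caps [143.3 147.4] 424
(556.8, 329) caps [143.1 146.9] 311
pipette_pot [[753.0, -123.0, 71.0]]
scanner [[388.0, 46.0, 27.0]]
wash_bottle [[506.0, 476.0, 97.0]]
specimen_cup [[678.0, -249.0, 37.0]]
[ 1.32785827 -0.09613016  0.64897232]
pot 6
scan 75
bottle 46
cup 7
timer 6
the job is handed in; nothing more can be done
None
```

The job is handed in: all three racks are latched in slots 1–3, the cradle was raised to about 43° twice, held over a second each time and brought back level, and the start button was pressed to its stop. The pot, cup and timer had not moved; the scanner and wash bottle views changed in the last image check, most likely because the arm and loaded racks were in the way, but I did not confirm that.

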